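# Hold a loose boom lamp at its set mark by the spring lever

### The arm

A 6-joint arm with a two-finger parallel gripper is mounted at the origin on the work surface. World frame = base frame: x ahead of the robot, y to its left, z up, the work surface at z = 0. Lengths are in m, angles in rad, forces in N, time in s.
With the tool pointing down it reaches from about 0.3 to 1 m from the base axis. Payload 5.1 kg.
Tool frame: the origin (TCP) lies midway between the tips of the shut fingers; the grasp point (between the pads) lies 19 mm behind it; z points along the fingers, y is the line along which they close (so a half turn about z gives the same grasp; the last joint's range is limited). The gripper opens to 95 mm and grips with 3 to 60 N. Pads are 20 mm wide; open, the fingers measure 119 mm over their backs; the gripper's body (75 mm by 180 mm) begins 59 mm behind the grasp point.
Start: joints at [-1.192, 0.124, 1.65, -0, 1.367, -0.083], TCP at [0.29, -0.582, 0.215] pointing down, gripper open.
Joint ranges: [-2.61, 2.61], [-1.02, 2.33], [0.03, 2.71], [-1.35, 4.49], [0.32, 2.68], [-2.91, 2.91]. Speed limits (rad/s): [2.57, 2.57, 3.14, 3.14, 3.14, 3.14].

### API

Orientations are given as a unit quaternion [w, x, y, z].
In Python, from rig import * gives the robot as it stands.
- The arm moves only by the tool apply_moves, never from a script. Its argument "deltas" is a list of rows, each a list of 6 numbers: the shift along the tool's x, y, z normalised to -1 to 1, where 1 is 30 mm, then the turn, a rotation vector about the tool's x, y, z normalised to -1 to 1, where 1 is 180 degrees. A call has exactly 8 rows; each row shifts and turns the commanded pose from where the row before left it, along the tool's axes as they then stand; what a row does not reach is not made up. A row lasts 1/12 s, in which the tool goes at most 41.7 mm and 7.16 degrees, less where a joint would pass 70% of its speed; a pose out of reach is approached as far as the arm can. A call with a number of a shift or a turn outside -1 to 1 is refused whole. A call with a gripper value outside its range is refused whole. "fingers" is the opening, from -1 (shut) to 1 (fully open), set as the call begins (left out, the last holds). The fingers move at their own pace and stop on an object; "squeeze" is the grip in N (left out, the last holds). Time passes only in rows, so rows that do not move let the fingers close, or fill a call up. It gives the time, the measured TCP pose, the force, the opening and the grip force at its end, in the units of the state.
- observe(): the state, without advancing time (a new reading comes with each control period).
- snapshot(name): name is "scene" or "top" or "wrist"; returns the picture (480x640x3 uint8, red, green, blue); there is no depth.
- calibration(name): a dict with "fx", "fy", "cx", "cy" (pixels), "dist_coeffs" ([k1, k2, p1, p2, k3] as OpenCV has them; the pictures are not rectified), "T" (4x4, takes a point from camera to world coordinates); the wrist camera has in their place "hand_eye" (4x4, takes a point from camera to tool coordinates, whose origin is the TCP and whose axes are the flange's). Camera axes: x right, y down, z forward; pixel columns grow to the right and rows downward; lengths in m; the calibration is good to about 2 mm. A picture is of the moment at which its call begins: read the wrist's pose just before it. calibration takes no time and is no camera call.
- finish_job(): hands the job in; it is judged then, once.
The state is a dict: "time": time; "joints": joint angles; "qvel": joint speeds; "tau": joint torques, N m; "eef_pos": TCP position; "orientation": TCP orientation; "ft_force": force on the tool from outside, world axes, zero at the start; "moment": the same for the moment, N m; "gripper_width": opening from 0.0 (shut) to 1.0 (fully open); "grip_force": force on a finger pad.
Only numpy, scipy, OpenCV 4.12 (cv2) and the standard library are available. Lean on these libraries where they do the work, as an engineer would, in place of code of your own. Each camera call takes 0.05 s, during which the arm holds its last target. There are 200 camera calls.

### The job

The bedside boom lamp has lost its brake and its shade has sunk to the lower stop. Using only the orange-knobbed spring lever, gently bring the boom's black pointer onto the red set hand and keep it steady there for six seconds without letting go of the knob, never letting the boom fall over to the other side with the shade up high, and without touching the boom or disturbing the other things. The lamp does not stay there by itself: your program finishes while still holding the knob, with the pointer steady on the red hand.

Things in the scene. Friction and masses are not known exactly. Their poses are not given: they have to be found in the camera images.
- stand: Fixed black tripod stand of the lamp. Origin on the table under its centre. Its x axis (horizontal) is the direction of the pivot axis: lever on the -x side (towards the robot), then white dial disc (125 mm radius, x 24 to 28 mm), boom on the +x side. Its z is up; its y is the boom's direction when level. The stand's place and yaw vary.
- pivot (a point): Point on the pivot axis, 170 mm above the table over the stand's origin. Boom, lever and set hand all turn about the horizontal line through it along the stand's x. All angles: positive turns +y towards +z, so an upright hand leans to -y and the shade end rises.
- lever: Spring lever, at x = -75 mm of the stand. Origin on the pivot axis, z along the 10 mm rod to the orange knob. Angle u: 0 upright, positive with the knob leaning to the stand's -y; stops at +-0.22 rad; friction (0.35 N m) keeps it where put. A torsion spring (nominal 0.35 N m/rad, relaxed when u equals the boom's angle) pulls the boom towards u: knob to -y winds the shade up.
- knob (a point): Centre of the orange ball knob, 32 mm diameter, 140 mm from the pivot axis (310 mm above the table when upright). Pinch it from above with the fingers on its two sides along the stand's y, and carry it along its arc; the ball turns in the fingers.
- boom: Boom, at x = 50 mm of the stand; origin on the pivot axis, y along the brass bar to the shade, z along the pointer. 0.8 kg nominal (varies 15 % either way), inertia 0.037 kg m2; top-heavy, its centre of mass 54 mm above the pivot and 1 to 2 mm towards the shade; hardly any friction. Stops at 0.47 rad below (where it starts, shade down) and above the lever's angle. Must not be touched.
- pointer_tip (a point): Tip of the boom's black upright pointer (7 mm wide), 140 mm from the pivot axis. Its z axis is along the pointer: boom angle = angle of this axis from vertical about the stand's x.
- shade_end (a point): Centre of the white lamp shade (110 mm diameter, 40 mm high), on the boom 220 mm towards +y from the pivot axis and 55 mm above it.
- weight_end (a point): End of the boom by the dark steel counterweight (54 mm diameter, 56 mm long), 210 mm towards -y from the pivot axis and 55 mm above it.
- set_tip (a point): Tip of the red set hand (12 mm wide), 140 mm from the pivot axis, in front of the white dial and behind the boom's pointer. Its z axis is along the hand. It stays where it was set, between -0.12 and 0.12 rad from upright. The dial has ticks each 0.1 rad; the long one is upright.
- succulent: Bystander: succulent in a white pot, 84 mm wide, 110 mm high. Origin under it.
- charger: Bystander: black charging block 80 x 90 x 28 mm.
- book: Bystander: closed blue book 145 x 205 x 28 mm.
- mug: Bystander: blue mug 80 mm wide, 90 mm high.
- remote: Bystander: black remote control 45 x 150 x 18 mm.
- spectacle_case: Bystander: brown spectacle case 60 x 160 x 40 mm.
- clock: Bystander: white alarm clock 50 x 110 x 75 mm.

How it is judged:
By the outcome, as a careful person would: the job done as asked, in the order asked, and still so for the second after the job is handed in, while the arm keeps its last pose, push and grip.
It also fails if it takes over 51 s, if anything falls off the work surface, if the arm or the gripper's body presses on something with over 40 N, if the wrist force passes 120 N, or if a joint passes its speed limit or range.

## Working session

There is one attempt and no reset: what is moved stays moved. The work goes in short steps, Python scripts to look and compute and a tool call to move; the robot and the scene stay as the last step left them, time stands still between calls to the robot, and variables do not carry over. Pictures are saved under pics/ and viewed, at most 10 in all, crops included, and the job is handed in when it is done.

Besides the shell and the picture viewer there is one more tool, called after "Emit:" as name(argument=value, ...) on one line, values as JSON. apply_moves: Moves the arm, as the interface text tells. Scaled input: -1 to 1 covers 30 mm each way for a shift and 180 degrees each way for a turn. Its arguments: {"type":"object","properties":{"deltas":{"type":"array","items":{"type":"array","items":{"type":"number","minimum":-1,"maximum":1}}},"fingers":{"type":"number"},"squeeze":{"type":"number"}},"required":["deltas"]}

```bash
mkdir -p pics; ls; python3 - <<'E'
from rig import *
import cv2
print(observe())
for n in ("scene","top"):
    cv2.imwrite(f"pics/{n}0.png",snapshot(n)[:,:,::-1]); print(n,calibration(n))
print(calibration("wrist"))
E
```

```text
pics
{'time': 0.0, 'joints': array([-1.19159668e+00,  1.24460304e-01,  1.65164862e+00,  2.84024429e-05,
        1.36749091e+00, -8.25900782e-02]), 'qvel': array([ 0.00072555,  0.00083994, -0.00205214, -0.00082917,  0.00044663,
        0.00016607]), 'tau': array([-3.03138677e-04, -4.17596591e+01, -3.59932780e+01,  7.74730230e-02,
        4.91174078e-02, -1.35888167e-04]), 'eef_pos': array([ 0.28936115, -0.5813357 ,  0.21343104]), 'orientation': array([-9.94624862e-04,  9.73462166e-01,  2.28845807e-01, -1.34538471e-04]), 'ft_force': array([-0.07487055,  0.78626776,  0.25678331]), 'moment': array([ 0.04880603,  0.02926842, -0.05109154]), 'grip_force': 0.0, 'gripper_width': 0.9957696947647587}
scene {'fx': 549.7123046280968, 'fy': 549.7123046280968, 'cx': 323.3501015048075, 'cy': 245.62334375257745, 'dist_coeffs': array([-0.10985723,  0.        ,  0.        ,  0.        ,  0.        ]), 'T': array([[ 0.80105498,  0.33245243, -0.49778137,  1.45407265],
       [ 0.59856622, -0.43734983,  0.67115096, -1.23408333],
       [ 0.00542117, -0.83558393, -0.54933605,  1.16859324],
       [ 0.     
[... 330 characters left out ...]
6370129,  0.00919204, -0.04150531],
       [ 0.00421653, -0.20722065, -0.97828514,  1.62957913],
       [ 0.        ,  0.        ,  0.        ,  1.        ]])}
{'fx': 407.0029617010008, 'fy': 407.0029617010008, 'cx': 321.99844158224266, 'cy': 241.12770053982373, 'dist_coeffs': array([-0.0837456,  0.       ,  0.       ,  0.       ,  0.       ]), 'hand_eye': array([[ 1.08128801e-04, -9.67876736e-01, -2.51425162e-01,
         7.07079433e-02],
       [ 9.99999636e-01, -1.08129817e-04,  8.46315834e-04,
        -2.00544711e-04],
       [-8.46315964e-04, -2.51425162e-01,  9.67876372e-01,
        -1.71095637e-01],
       [ 0.00000000e+00,  0.00000000e+00,  0.00000000e+00,
         1.00000000e+00]])}
```

View pics/scene0.png

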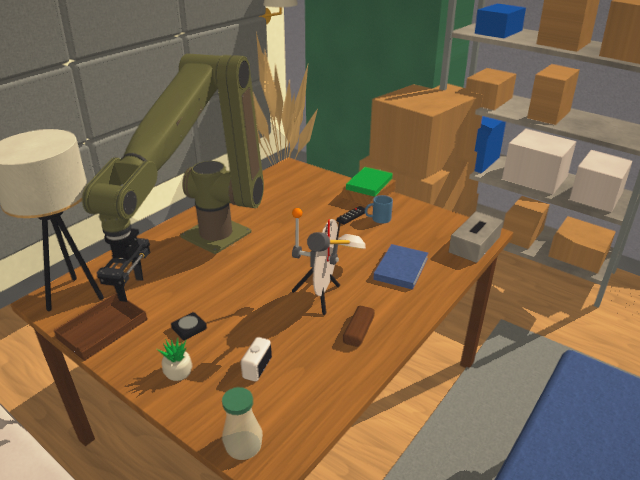

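View pics/top0.png

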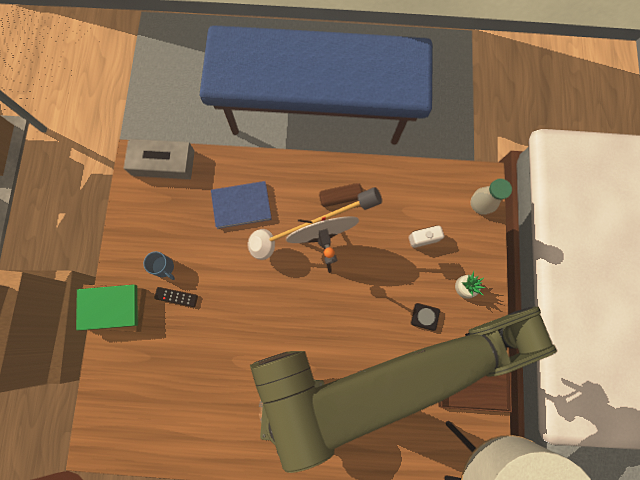

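The scene view shows the orange knob at (297,213), the lever hub near (296,253), the shade at about (350,242) and the weight at (318,241). In the top view the knob is at (329,253), the dial is edge-on from (286,238) to (358,221), the shade is at (260,243) and the weight at (370,197). The bystanders stay clear of a high approach.

```bash
cat > h.py <<'E'
from rig import *
import numpy as np, cv2
from scipy.spatial.transform import Rotation as R
def K(c): return np.array([[c['fx'],0,c['cx']],[0,c['fy'],c['cy']],[0,0,1]])
def camT(n,o=None):
    c=calibration(n)
    if n!='wrist': return c['T']
    T=np.eye(4); q=o['orientation']; T[:3,:3]=R.from_quat(np.r_[q[1:],q[0]]).as_matrix(); T[:3,3]=o['eef_pos']
    return T@c['hand_eye']
def rays(n,px,T):
    c=calibration(n); p=cv2.undistortPoints(np.array(px,float).reshape(-1,1,2),K(c),c['dist_coeffs'])[:,0]
    d=np.c_[p,np.ones(len(p))]@T[:3,:3].T
    return T[:3,3],d
def tri(a,b):  # two (origin,dir)
    (p,d),(q,e)=a,b
    s=np.linalg.lstsq(np.c_[d,-e],q-p,rcond=None)[0]
    x,y=p+s[0]*d,q+s[1]*e
    return (x+y)/2,np.linalg.norm(x-y)
def proj(n,P,T):
    c=calibration(n); Ti=np.linalg.inv(T)
    return cv2.projectPoints(np.atleast_2d(P).astype(float),cv2.Rodrigues(Ti[:3,:3])[0],Ti[:3,3],K(c),c['dist_coeffs'])[0][:,0]
def mask(im,kind):
    h=cv2.cvtColor(im,cv2.COLOR_RGB2HSV); H,S,V=[h[...,i].astype(int) for i in range(3)]
    if kind=='orange': return (H>8)&(H<16)&(S>200)&(V>150)
    if kind=='red': return ((H<6)|(H>172))&(S>150)&(V>90)
E
python3 - <<'E'
from h import *
r={}
for n in ("scene","top"):
    im=cv2.imread(f"pics/{n}0.png")[:,:,::-1].copy()
    for k in('orange','red'):
        _,_,st,ce=cv2.connectedComponentsWithStats(mask(im,k).astype(np.uint8))
        print(n,k,[(s.tolist(),c.round(1).tolist()) for s,c in zip(st[1:],ce[1:]) if s[4]>8 and 200<c[0]<400])
T={n:camT(n) for n in("scene","top")}
def t(a,b): 
    A=rays("scene",[a],T["scene"]);B=rays("top",[b],T["top"]); return tri((A[0],A[1][0]),(B[0],B[1][0]))
print(t((297,213),(329,253)))
cv2.imwrite("pics/c.png",np.hstack([cv2.resize(cv2.imread(f"pics/{n}0.png")[y:y+120,x:x+100],None,fx=4,fy=4,interpolation=2) for n,x,y in(("scene",275,195),("top",290,170))]))
E
```

```text
scene orange [([292, 208, 11, 10, 80], [296.5, 212.8])]
scene red [([328, 220, 2, 17, 33], [328.5, 228.2]), ([327, 248, 3, 13, 16], [327.9, 254.4])]
top orange []
top red []
(array([ 0.49622491, -0.08605444,  0.30842907]), np.float64(0.004625464347502298))
```

View pics/c.png

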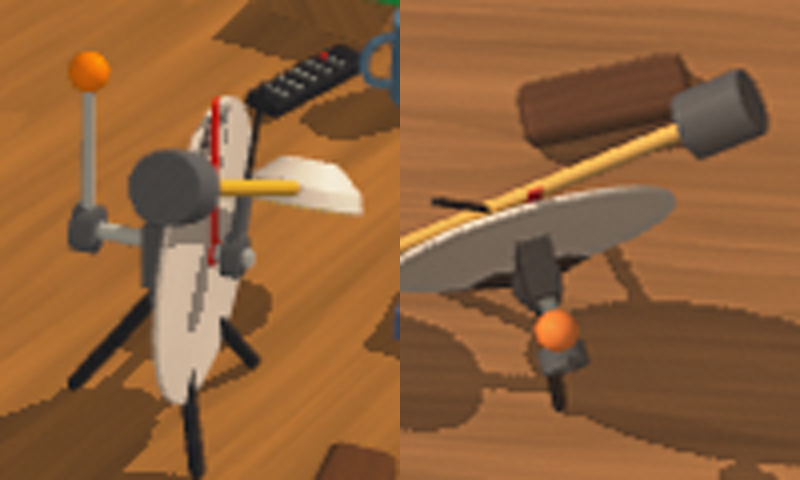

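The left crop shows the red hand about vertical at scene x≈328, the lever upright with its hub under the knob, and the shade low. The right crop shows the dial edge and the knob. The knob triangulates to (0.496,-0.086,0.308), and the expected height is about 0.31. I'm moving to hover above it.

Emit:
apply_moves(deltas=[[0.3,-0.3,-0.8,0,0,0],[0.85,-0.75,-0.8,0,0,0],[0.85,-0.75,-0.8,0,0,0],[0.85,-0.75,-0.8,0,0,0],[0.85,-0.75,-0.8,0,0,0],[0.85,-0.75,-0.8,0,0,0],[0.85,-0.75,-0.8,0,0,0],[0.85,-0.75,-0.7,0,0,0]], fingers=1)

```text
time: 0.77
eef_pos: [0.3834, -0.3476, 0.405]
orientation: [0.0, 0.974, 0.229, 0.0]
ft_force: [1.5, 0.7, -0.2]
gripper_width: 1.001
grip_force: 0.0
```

Emit:
apply_moves(deltas=[[0.85,-0.75,0,0,0,0],[0.85,-0.75,0,0,0,0],[0.85,-0.75,0,0,0,0],[0.85,-0.75,0,0,0,0],[0.85,-0.7,0,0,0,0],[0.85,-0.7,0,0,0,0.025],[0.85,-0.65,0,0,0,0.025],[0.4,-0.4,0,0,0,0.025]])

```text
time: 1.43
eef_pos: [0.4864, -0.1175, 0.4032]
orientation: [-0.001, 0.994, 0.112, -0.0]
ft_force: [-0.7, 0.6, 0.4]
gripper_width: 1.001
grip_force: 0.0
```

```bash
python3 - <<'E'
from h import *
snapshot("wrist");snapshot("wrist");o=observe()
im=snapshot("wrist"); print(o['time'],o['eef_pos'],o['orientation'],o['ft_force'])
cv2.imwrite("pics/w1.png",im[:,:,::-1]); np.save("pics/w1.npy",camT("wrist",o))
E
```

```text
1.5333 [ 0.48618173 -0.11813121  0.40296178] [-4.58656213e-04  9.93395504e-01  1.14738594e-01 -4.65542119e-04] [-0.37961243  0.87848068  0.53873982]
```

View pics/w1.png

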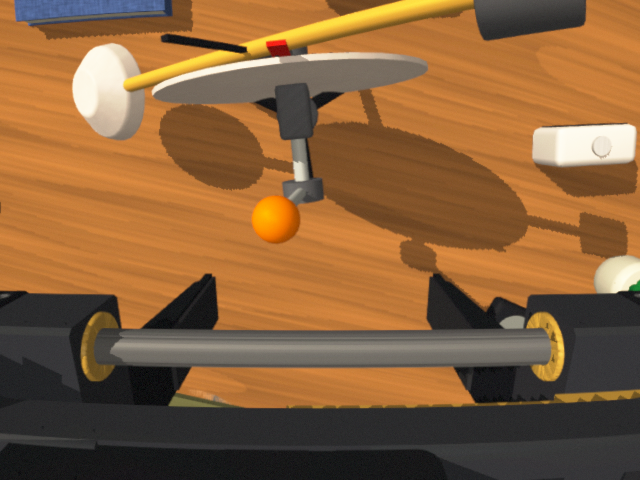

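The wrist view shows the dial edge from (152,92) to (428,66), the red tip at (277,47), the black pointer from (163,38) to (245,50) and the knob at (276,219), all unobstructed.

```bash
python3 - <<'E'
from h import *
im=cv2.imread("pics/w1.png")[:,:,::-1].copy(); T=np.load("pics/w1.npy")
def cen(m):
    _,_,st,ce=cv2.connectedComponentsWithStats(m.astype(np.uint8)); i=1+np.argmax(st[1:,4]); return ce[i],st[i]
def at(px,z):
    p,d=rays("wrist",[px],T); d=d[0]; return p+d*(z-p[2])/d[2]
k,ks=cen(mask(im,'orange')); r,rs=cen(mask(im,'red')); print(k,ks,r,rs)
kn=at(k,0.309); print('knob',kn)
# dial mask: light low-saturation, in region
h=cv2.cvtColor(im,cv2.COLOR_RGB2HSV); m=((h[...,1]<60)&(h[...,2]>120)); m[:50]=0;m[110:]=0;m[:,:150]=0;m[:,440:]=0
_,l,st,ce=cv2.connectedComponentsWithStats(m.astype(np.uint8)); i=1+np.argmax(st[1:,4]); ys,xs=np.where(l==i)
L=(xs.min(),ys[xs==xs.min()].mean());Rr=(xs.max(),ys[xs==xs.max()].mean()); print(L,Rr)
a,b=at(L,.17),at(Rr,.17); print(a,b,np.linalg.norm(a-b))
yv=(a-b)[:2]/np.linalg.norm((a-b)[:2]); xv=np.array([yv[1],-yv[0]]); c=(a+b)[:2]/2-0.026*xv
print('origin',c,'yaw',np.arctan2(xv[1],xv[0]))
sf=lambda P:((P[:2]-c)@xv,(P[:2]-c)@yv,P[2])
print('knob st',sf(kn)); 
print('red',sf(at(r,.309)))
for p in((163,38),(245,50)): print(sf(at(p,.30)))
E
```

```text
[283.8259887  223.33785311] [252 195  48  49 885] [278.10954064  48.08480565] [267  40  24  17 283]
knob [ 0.49400659 -0.09007323  0.309     ]
(np.int64(153), np.float64(91.0)) (np.int64(426), np.float64(65.0))
[0.56060567 0.06606614 0.17      ] [ 0.64160157 -0.18202297  0.17      ] 0.2609761293542689
origin [ 0.5763875  -0.06604771] yaw 0.3155690702610631
knob st (np.float64(-0.08576943104763833), np.float64(0.0027283962342749095), np.float64(0.309))
red (np.float64(0.02340666099999048), np.float64(-0.00526333753171952), np.float64(0.309))
(np.float64(0.03919074527614449), np.float64(0.06802232243830163), np.float64(0.3))
(np.float64(0.026161033470054884), np.float64(0.01651335255722155), np.float64(0.3))
```

```bash
python3 - <<'E'
from h import *
T=np.load("pics/w1.npy")
def at(px,z):
    p,d=rays("wrist",[px],T); d=d[0]; return p+d*(z-p[2])/d[2]
kn=at((275.5,219),.310)
a,b=at((152.5,91),.209),at((426.5,65),.209); print(kn,np.linalg.norm(a-b))
yv=(a-b)[:2]/np.linalg.norm((a-b)[:2]); xv=np.array([yv[1],-yv[0]]); c=(a+b)[:2]/2-0.026*xv
print('origin',c,'yaw',np.arctan2(xv[1],xv[0]))
sf=lambda P:((P[:2]-c)@xv,(P[:2]-c)@yv,P[2])
print('knob st',sf(kn)); print('red',sf(at((278.5,48),.309)))
for p in((163,38),(245,50)): print(sf(at(p,.30)))
o=observe();q=o['orientation'];M=R.from_quat(np.r_[q[1:],q[0]]).as_matrix()
print('tool yaw',np.arctan2(M[1,0],M[0,0]),'move in tool',M.T@(kn-[0,0,.019]-o['eef_pos']))
E
```

```text
[ 0.49585453 -0.08413936  0.31      ] 0.2366557079301462
origin [ 0.57195219 -0.07027307] yaw 0.3152364606606968
knob st (np.float64(-0.07664692727128347), np.float64(0.010410414034549688), np.float64(0.31))
red (np.float64(0.028962033191676697), np.float64(-0.0028562367737799436), np.float64(0.309))
(np.float64(0.04469490771073113), np.float64(0.07067737269647989), np.float64(0.3))
(np.float64(0.031682329002946014), np.float64(0.019164071857439676), np.float64(0.3))
tool yaw 0.23005009045268415 move in tool [ 0.01806103 -0.03201964  0.11205889]
```

The knob measures (-0.077, 0.010) in the stand frame, against an expected x of -0.075, so u≈-0.07. The set hand is at about +0.02 rad and the stand yaw is 0.315. I'll align with the stand and tilt the tool 20° back, so the wrist camera sees both tips while gripping.

Emit:
apply_moves(deltas=[[0,0,0,0,0,-0.027],[0.4,-0.49,0.5,0,0,0],[0.47,-0.49,0.5,0,0,0],[0,0,0.5,0,0.037,0],[0,0,0,0,0.037,0],[0,0,0,0,0.037,0],[0,0,0,0,0,0],[0,0,0,0,0,0]])

```text
time: 2.25
eef_pos: [0.5001, -0.0858, 0.3583]
orientation: [-0.026, 0.973, 0.151, 0.17]
ft_force: [-0.0, 0.2, -0.5]
gripper_width: 1.002
grip_force: 0.0
```

```bash
python3 - <<'E'
from h import *
o=observe();im=snapshot("wrist"); T=camT("wrist",o); cv2.imwrite("pics/w2.png",im[:,:,::-1]); np.save("pics/w2.npy",T)
_,_,st,ce=cv2.connectedComponentsWithStats(mask(im,'orange').astype(np.uint8)); s=st[1+np.argmax(st[1:,4])]; px=(s[0]+(s[2]-1)/2,s[1]+(s[3]-1)/2); print(s,px)
p,d=rays("wrist",[px],T); kn=p+d[0]*(.3096-p[2])/d[0][2]; print('knob',kn)
xv=np.array([np.cos(.3152),np.sin(.3152)]);yv=np.array([-xv[1],xv[0]]);c=np.array([.57195,-.07027]); print((kn[:2]-c)@xv,(kn[:2]-c)@yv)
q=o['orientation'];M=R.from_quat(np.r_[q[1:],q[0]]).as_matrix(); print(o['eef_pos'],M.round(3)); t=kn+.019*M[:,2]-o['eef_pos']; print('need tool',M.T@t)
E
```

```text
[ 289  272   56   57 1198] (np.float64(316.5), np.float64(300.0))
knob [ 0.49600488 -0.08384063  0.3096    ]
-0.07641062023048388 0.010641427943884485
[ 0.50009221 -0.08582446  0.35825257] [[ 0.896  0.304  0.324]
 [ 0.286 -0.953  0.103]
 [ 0.34   0.001 -0.941]]
need tool [-0.01962529 -0.00316472  0.06363795]
```

View pics/w2.png

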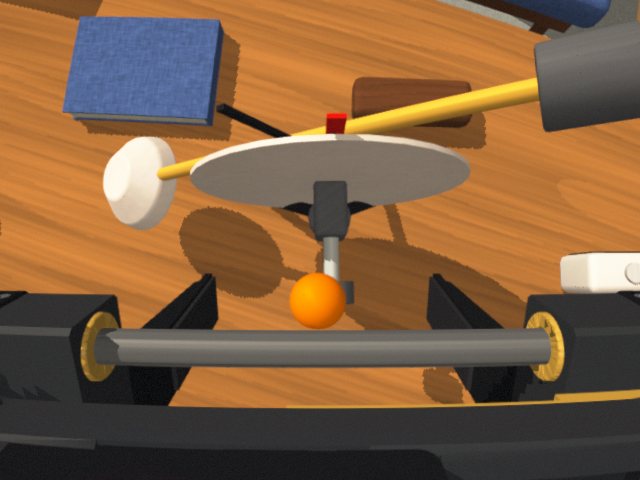

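The wrist view shows the pointer tip at (220,105), the red tip at (336,118), and the knob at (316,300) between the open fingers. I'm descending and pinching the knob.

Emit:
apply_moves(deltas=[[-0.22,-0.03,0.5,0,0,0],[-0.22,-0.04,0.6,0,0,0],[-0.21,-0.04,0.6,0,0,0],[0,0,0.42,0,0,0],[0,0,0,0,0,0],[0,0,0,0,0,0],[0,0,0,0,0,0],[0,0,0,0,0,0]])

```text
time: 2.97
eef_pos: [0.5045, -0.0804, 0.2941]
orientation: [-0.026, 0.973, 0.153, 0.172]
ft_force: [0.2, -0.1, -0.1]
gripper_width: 1.003
grip_force: 0.0
```

Emit:
apply_moves(deltas=[[0,0,0,0,0,0],[0,0,0,0,0,0],[0,0,0,0,0,0],[0,0,0,0,0,0],[0,0,0,0,0,0],[0,0,0,0,0,0],[0,0,0,0,0,0],[0,0,0,0,0,0]], fingers=-1, squeeze=15)

```text
time: 3.63
eef_pos: [0.5037, -0.0801, 0.2922]
orientation: [-0.027, 0.973, 0.153, 0.171]
ft_force: [-0.6, 0.6, 0.1]
gripper_width: 0.495
grip_force: 0.0
```

```bash
python3 - <<'E'
from h import *
o=observe();im=snapshot("wrist"); T=camT("wrist",o); cv2.imwrite("pics/w3.png",im[:,:,::-1]); np.save("pics/w3.npy",T)
q=o['orientation'];M=R.from_quat(np.r_[q[1:],q[0]]).as_matrix(); g=o['eef_pos']-.019*M[:,2]
xv=np.array([np.cos(.3152),np.sin(.3152)]);yv=np.array([-xv[1],xv[0]]);c=np.array([.57195,-.07027])
print(o['time'],'grasp st',(g[:2]-c)@xv,(g[:2]-c)@yv,g[2],o['gripper_width'],o['ft_force'])
T1,T2=np.load("pics/w1.npy"),np.load("pics/w2.npy")
for n,a,b in(('ptr',(163,38),(220,106)),('red',(278,41),(336,114)),('red',(277.5,55),(336.5,133))):
    A=rays("wrist",[a],T1);B=rays("wrist",[b],T2); P,e=tri((A[0],A[1][0]),(B[0],B[1][0])); print(n,(P[:2]-c)@xv,(P[:2]-c)@yv,P[2],e)
E
```

```text
3.6333 grasp st -0.07445913832524831 0.011802478532122015 0.3100738073981293 0.4949435715721076 [-0.55674703  0.64595294  0.06649719]
ptr 0.04561011438757677 0.0718884268884992 0.29624849204517745 0.00019736986327321545
red 0.03352739762652289 -0.002288861897423696 0.3088149976279193 0.0015723429239449139
red 0.026496435323294456 -0.0015725351632702913 0.29829452744478885 0.0016618100477220328
```

View pics/w3.png

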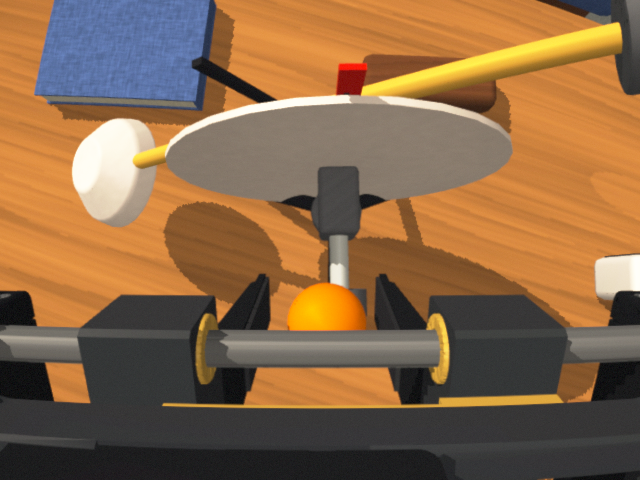

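The knob is centred at about (328,315) with the fingers half closed and still closing. The pointer tip is at (200,65) and the red tip at (351,68), both well in view. I'll close fully and write the measuring and planning code.

Emit:
apply_moves(deltas=[[0,0,0,0,0,0],[0,0,0,0,0,0],[0,0,0,0,0,0],[0,0,0,0,0,0],[0,0,0,0,0,0],[0,0,0,0,0,0],[0,0,0,0,0,0],[0,0,0,0,0,0]])

```text
time: 4.35
eef_pos: [0.5037, -0.0802, 0.2922]
orientation: [-0.027, 0.973, 0.153, 0.171]
ft_force: [1.0, -0.9, 0.3]
gripper_width: 0.324
grip_force: 15.0
```

```bash
cat > ctl.py <<'E'
from h import *
import json,os,sys
from scipy.optimize import least_squares
C=np.array([.57195,-.07027,0]); W=R.from_euler('z',.3152).as_matrix()
XP,XR,L,ROW,DT,TAU=.0455,.031,.14,1/12,1/120,.06
def toolM(o): q=o['orientation']; return R.from_quat(np.r_[q[1:],q[0]]).as_matrix()
def grasp(o): return W.T@(o['eef_pos']-.019*toolM(o)[:,2]-C)
def uof(p): return np.arcsin(-p[1]/L)
PH=np.arange(-.75,.6,.002)
def band(im,T,x,r,kind):
    rr,pp=np.meshgrid(r,PH,indexing='ij')
    P=np.stack([np.full(rr.shape,x),-rr*np.sin(pp),.17+rr*np.cos(pp)],-1).reshape(-1,3)@W.T+C
    px=proj('wrist',P,T).astype(np.float32).reshape(*rr.shape,2)
    s=cv2.remap(im,px[...,0],px[...,1],cv2.INTER_LINEAR,borderValue=(255,255,255)).astype(float)
    if kind=='red': m=np.clip((s[...,0]-np.maximum(s[...,1],s[...,2])*1.8)/60,0,1)*(s[...,1]<60)
    else: m=np.clip((75-s.max(-1))/35,0,1)*((s.max(-1)-s.min(-1))<30)
    v=m.mean(0); w=np.convolve(v,np.ones(26 if kind=='ptr' else 44),'same'); i=w.argmax()
    k=np.abs(PH-PH[i])<(.032 if kind=='ptr' else .05)
    return (v[k]*PH[k]).sum()/max(v[k].sum(),1e-9), v[k].sum()*.002*L*1e3
def measure(im,T): return *band(im,T,XP,np.arange(.127,.1385,.001),'ptr'),*band(im,T,XR,np.arange(.128,.139,.001),'red')
def snap():
    o=observe(); im=snapshot('wrist'); return (o,im,*measure(im,camT('wrist',o)))
def sim(p,th,w,u,t0,t1,cmd):  # p=(A,K,B); cmd=(times,u)
    n=max(1,int(round((t1-t0)/DT))); tt=t0+(np.arange(n)+.5)*(t1-t0)/n; c=np.interp(tt,*cmd); d=(t1-t0)/n; out=[]
    for ci in c:
        u0=u; u+=(ci-u)*d/TAU; w+=d*(p[1]*(u-th)+p[0]*np.sin(th)-p[2]*np.cos(th)); th+=d*w
        if th<u-.47: th=u-.47; w=max(w,(u-u0)/d) if u>u0 else max(w,0)
        out.append((th,w))
    return th,w,u,out
E
python3 - <<'E'
from ctl import *
for n in('w2','w3'): print(measure(cv2.imread(f"pics/{n}.png")[:,:,::-1].copy(),np.load(f"pics/{n}.npy")))
o,im,*m=snap(); print(o['time'],m,grasp(o),uof(grasp(o)),o['gripper_width'],o['grip_force'],o['ft_force'])
o,im,*m=snap(); print(m,uof(grasp(o)))
E
```

```text
(np.float64(-0.5358500964878423), np.float64(8.636666666666667), np.float64(0.010726567389944345), np.float64(11.929244444444443))
(np.float64(-0.5379061560983125), np.float64(8.652666666666669), np.float64(0.012500263660333435), np.float64(12.832166666666668))
4.35 [np.float64(-0.5498872870249015), np.float64(8.647333333333334), np.float64(0.012540659474244712), np.float64(12.796388888888892)] [-0.07445735  0.01175572  0.31005545] -0.08406839008849967 0.3244454674937265 14.999976307153702 [ 0.97129454 -0.92104567  0.33621424]
[np.float64(-0.5515738215816125), np.float64(8.556666666666667), np.float64(0.012583701724557392), np.float64(12.808444444444447)] -0.08405856445824116
```

The measurement holds up: u=-0.084 and boom=-0.550, a difference of 0.467 against the 0.47 stop. The set hand is at 0.0125. Next is the planner.

```bash
cat > step.py <<'E'
from ctl import *
NS=int(sys.argv[1]) if len(sys.argv)>1 else 3
F='log.json'; g=json.load(open(F)) if os.path.exists(F) else None
S=[snap() for _ in range(NS)]; o=S[0][0]; M=toolM(o)
if g is None:
    p=grasp(o); g=dict(obs=[],ct=[0,o['time']],cu=[uof(p)]*2,pos=p.tolist(),x0=p[0],z0=p[2]-(.17+L*np.cos(uof(p))),plan=None)
if g['plan']:
    t0=o['time']-8*ROW
    if t0<g['ct'][-1]-.02: print('WARN plan not run?')
    g['ct'].append(t0);g['cu'].append(g['cu'][-1])
    for i,u in enumerate(g['plan']['u']): g['ct'].append(t0+(i+1)*ROW); g['cu'].append(u)
    g['pos']=g['plan']['pos']
for s in S: g['obs'].append([s[0]['time'],s[2],s[4],uof(grasp(s[0])),s[3]])
cmd=(g['ct'],g['cu']); ob=np.array(g['obs']); tgt=float(np.median(ob[:,2]))
tn=ob[-1,0]+.05
# fit over a recent window
w=ob[ob[:,0]>tn-3.3]; PR=np.array([11.46,9.46,.35]); SD=np.array([1.6,.9,.3])
off=np.interp(w[-1,0],*cmd)-w[-1,3]
def roll(x):
    th,om,u,t=x[3],x[4],w[0,3],w[0,0]; r=[th-w[0,1]]
    c=(cmd[0],np.array(cmd[1])-0*off)
    for q in w[1:]:
        th,om,u,_=sim(x[:3],th,om,u,t,q[0],c); t=q[0]; r.append(th-q[1])
    return th,om,u,t,r
f=least_squares(lambda x:np.r_[np.array(roll(x)[4])/.0015,(x[:3]-PR)/SD],np.r_[PR,w[0,1],0],x_scale=[1,1,.1,.01,.05],loss='soft_l1')
p=f.x[:3]; th,om,u,t,r=roll(f.x); th,om,u,_=sim(p,th,om,u,t,tn,cmd)
u=ob[-1,3]
print(f"t={tn:.2f} th={ob[-NS:,1].round(4)} tgt={tgt:.4f} wid={ob[-1,4]:.1f} est th={th:.4f} om={om:.4f} u={u:.4f} cmd={cmd[1][-1]:.4f} p={p.round(2)} rms={np.std(r):.4f} last={np.round(r[-NS:],4)} grip={S[-1][0]['grip_force']:.0f} F={S[-1][0]['ft_force'].round(1)} gz={(grasp(S[-1][0])-g['pos']).round(4)}")
# plan two calls of 4 knots
u0=cmd[1][-1]; kt=np.r_[tn,tn+ROW*2*np.arange(1,5),tn+8*ROW+.05*NS,tn+8*ROW+.05*NS+ROW*2*np.arange(1,5),tn+60]
def ctimes(k): return kt,np.r_[u0,k[:4],k[3],k[4:],k[7]]
VM=.22
def cost(k):
    *_,out=sim(p,th,om,u,tn,tn+1.9,ctimes(k)); a=np.array(out)[3::4]
    wr=np.clip((tgt-a[:,0])/.6,-VM,VM)
    return np.r_[(a[:,1]-wr)/.03,np.diff(np.r_[u0,k])/.15,5*(a[-1,1]-wr[-1])/.03]
best=min((least_squares(cost,np.full(8,x),bounds=(-.2,.2),diff_step=1e-3) for x in (np.clip(u0,-.19,.19),.1,-.02)),key=lambda b:b.cost)
k=best.x; ur=np.interp(tn+ROW*np.arange(1,9),*ctimes(k))
pos=np.array(g['pos']); rows=[]; us=[]
for v in ur:
    q=np.array([g['x0'],-L*np.sin(v),g['z0']+.17+L*np.cos(v)])
    d=np.round(M.T@W@(q-pos)/.03,2)+0.; rows.append(d.tolist()+[0,0,0]); pos=pos+W.T@M@d*.03; us.append(float(uof(pos)))
g['plan']=dict(u=us,pos=pos.tolist()); json.dump(g,open(F,'w'))
T2=(np.r_[tn,tn+ROW*np.arange(1,9),tn+9],np.r_[u0,us,us[-1]])
x=sim(p,th,om,u,tn,tn+8*ROW,T2); print('pred end',np.round(x[:2],4),'maxom',round(max(abs(a[1]) for a in x[3]),3),'u',np.round(us,3)); print(json.dumps(rows))
E
python3 step.py 2
```

```text
t=4.55 th=[-0.5516 -0.5517] tgt=0.0125 wid=8.6 est th=-0.5541 om=0.0000 u=-0.0841 cmd=-0.0841 p=[11.46  9.46  0.35] rms=0.0012 last=[ 0.     -0.0024] grip=15 F=[-0.5 -0.1 -0.4] gz=[-0. -0. -0.]
pred end [-0.2649  0.4034] maxom 0.56 u [-0.035  0.015  0.053  0.09   0.092  0.094  0.077  0.057]
[[0.01, 0.23, -0.01, 0, 0, 0], [0.0, 0.23, 0.0, 0, 0, 0], [0.0, 0.18, 0.0, 0, 0, 0], [-0.01, 0.17, 0.01, 0, 0, 0], [0.0, 0.01, 0.0, 0, 0, 0], [0.0, 0.01, 0.01, 0, 0, 0], [0.0, -0.08, -0.01, 0, 0, 0], [0.01, -0.09, -0.01, 0, 0, 0]]
```

The plan kicks the stop too fast, so the first lift will be a slower ramp that I set by hand.

```bash
cat > ovr.py <<'E'
from ctl import *
g=json.load(open('log.json')); M=toolM(observe()); pos=np.array(g['pos']); us=[]
for r in json.loads(sys.argv[1]): pos=pos+W.T@M@np.array(r[:3])*.03; us.append(float(uof(pos)))
g['plan']=dict(u=us,pos=pos.tolist()); json.dump(g,open('log.json','w')); print(np.round(us,3),pos)
E
python3 ovr.py "[[0,0.04,0],[0,0.08,0],[0,0.08,0],[0,0.08,0],[0,0.08,0],[0,0.08,0],[0,0.08,0],[0,0.06,0]]"
```

```text
[-0.075 -0.058 -0.041 -0.024 -0.007  0.01   0.027  0.04 ] [-0.07452769 -0.00564049  0.31007058]
```

Emit:
apply_moves(deltas=[[0,0.04,0,0,0,0],[0,0.08,0,0,0,0],[0,0.08,0,0,0,0],[0,0.08,0,0,0,0],[0,0.08,0,0,0,0],[0,0.08,0,0,0,0],[0,0.08,0,0,0,0],[0,0.06,0,0,0,0]])

```text
time: 5.22
eef_pos: [0.5089, -0.0951, 0.2935]
orientation: [-0.029, 0.973, 0.153, 0.172]
ft_force: [-4.5, 5.8, 6.0]
gripper_width: 0.325
grip_force: 15.0
```

```bash
python3 step.py 3
```

```text
t=5.37 th=[-0.4378 -0.4318 -0.4298] tgt=0.0113 wid=8.6 est th=-0.4292 om=-0.0242 u=0.0317 cmd=0.0403 p=[12.41  9.16  0.41] rms=0.0010 last=[-0.0012 -0.0007  0.0005] grip=15 F=[-3.7  4.5  4.9] gz=[0.0004 0.0012 0.0014]
pred end [-0.2773  0.197 ] maxom 0.325 u [0.068 0.096 0.116 0.137 0.137 0.135 0.137 0.137]
[[0.0, 0.13, 0.0, 0, 0, 0], [0.0, 0.13, 0.0, 0, 0, 0], [0.0, 0.09, 0.01, 0, 0, 0], [-0.01, 0.1, 0.01, 0, 0, 0], [0.0, 0.0, 0.0, 0, 0, 0], [0.0, -0.01, 0.0, 0, 0, 0], [0.0, 0.01, 0.01, 0, 0, 0], [0.0, 0.0, 0.0, 0, 0, 0]]
```

The knob lags the command by about 1.2 mm from lever friction and arm compliance. I'll model it as play, compensate for it, and re-plan from the same state without new pictures.

```bash
python3 - <<'E'
s=open('ctl.py').read()
s=s.replace("def sim(p,th,w,u,t0,t1,cmd):","H=.009\ndef sim(p,th,w,u,t0,t1,cmd,h=H):").replace("u+=(ci-u)*d/TAU","e=ci-u; u+=np.sign(e)*max(abs(e)-h,0)*d/TAU")
open('ctl.py','w').write(s)
s=open('step.py').read()
s=s.replace("S=[snap() for _ in range(NS)]; o=S[0][0]; M=toolM(o)","S=[snap() for _ in range(NS)]; o=S[0][0] if NS else observe(); M=toolM(o)")
s=s.replace("if g['plan']:","if g['plan'] and NS:").replace("grip={S[-1][0]['grip_force']:.0f} F={S[-1][0]['ft_force'].round(1)} gz={(grasp(S[-1][0])-g['pos']).round(4)}","F={o['ft_force'].round(1)} gz={(grasp(o)-g['pos']).round(4)} um={w[-9:,3].round(3)}")
s=s.replace("u0=cmd[1][-1]; kt","u0=u; NP=NS or 3; kt").replace(".05*NS",".05*NP").replace("ctimes(k)); a=","ctimes(k),0); a=")
s=s.replace("pos=np.array(g['pos']); rows=[]; us=[]","""pos=np.array(g['pos']); rows=[]; us=[]; cr=[]; pu,pc=u,cmd[1][-1]
for v in ur:
    pc=v+H if v>pu+.0008 else v-H if v<pu-.0008 else pc
    if abs(v-pu)>.0008: pu=v
    cr.append(np.clip(pc,-.215,.215))""").replace("for v in ur:\n    q=","for v in cr:\n    q=").replace("np.r_[u0,us,us[-1]])","np.r_[cmd[1][-1],us,us[-1]])")
open('step.py','w').write(s)
E
python3 step.py 0
```

```text
t=5.37 th=[-0.5516 -0.5517 -0.4378 -0.4318 -0.4298] tgt=0.0113 wid=8.6 est th=-0.4196 om=0.1751 u=0.0317 cmd=0.0403 p=[10.33  9.77  0.29] rms=0.0040 last=[ 0.     -0.     -0.009  -0.0057  0.0014] F=[-3.8  4.6  5.7] gz=[0.0004 0.0012 0.0014] um=[-0.084 -0.084  0.029  0.032  0.032]
pred end [-0.2794  0.2217] maxom 0.232 u [0.07  0.103 0.045 0.004 0.04  0.06  0.036 0.03 ]
[[0.0, 0.14, 0.0, 0, 0, 0], [0.0, 0.15, 0.01, 0, 0, 0], [0.01, -0.27, -0.02, 0, 0, 0], [0.0, -0.19, 0.0, 0, 0, 0], [0.0, 0.17, 0.0, 0, 0, 0], [0.0, 0.09, 0.0, 0, 0, 0], [0.0, -0.11, 0.0, 0, 0, 0], [0.0, -0.03, 0.0, 0, 0, 0]]
```

```bash
python3 - <<'E'
from ctl import *
T=np.load("pics/w3.npy")
P=np.array([[-.075,0,.17],[-.06,0,.17],[.024,0,.295],[-.075,.0115,.3096],[-.03,0,.2]])
print(proj('wrist',P@W.T+C,T).round(1))
a=np.linspace(0,2*np.pi,2000); q=proj('wrist',np.c_[np.full(2000,.024),.125*np.cos(a),.17+.125*np.sin(a)]@W.T+C,T); print('pred dial',q[q[:,0].argmin()],q[q[:,0].argmax()],q[q[:,1].argmin()])
im=cv2.imread("pics/w3.png"); h=cv2.cvtColor(im,cv2.COLOR_BGR2HSV)
row=h[150]; ok=np.where((row[160:520,1]<60)&(row[160:520,2]>110))[0]+160; print('row150',ok.min(),ok.max())
for r in (245,255,265,275): 
    ok=np.where((h[r,300:380,1]<70)&(h[r,300:380,2]>90))[0]+300; print(r,ok.min(),ok.max())
print(grasp(observe()))
E
```

```text
[[337.7 300.2]
 [337.6 280.2]
 [346.4 100.5]
 [323.  317.5]
 [339.  236.2]]
pred dial [165.36709539 154.71868532] [511.69492576 150.15057508] [346.6046819  100.51552716]
row150 166 511
245 329 347
255 330 347
265 330 347
275 329 347
[-0.07411453 -0.00443103  0.31145931]
```

```bash
sed -i "s/^g\['plan'\]=/g['z0']=pos[2]-.17-L*np.cos(us[-1]); g['x0']=pos[0]; g['plan']=/" ovr.py; python3 ovr.py "[[0,0.06,-0.01],[0.01,0.08,-0.01],[0,0.08,-0.01],[0,0.08,0],[0,0.08,0],[0,0.04,0],[0,0,0],[0,0,0]]"
```

```text
[0.053 0.07  0.088 0.105 0.122 0.131 0.131 0.131] [-0.07459353 -0.01824325  0.31097947]
```

Emit:
apply_moves(deltas=[[0,0.06,-0.01,0,0,0],[0.01,0.08,-0.01,0,0,0],[0,0.08,-0.01,0,0,0],[0,0.08,0,0,0,0],[0,0.08,0,0,0,0],[0,0.04,0,0,0,0],[0,0,0,0,0,0],[0,0,0,0,0,0]])

```text
time: 6.03
eef_pos: [0.513, -0.1073, 0.2942]
orientation: [-0.029, 0.973, 0.153, 0.172]
ft_force: [-2.8, 5.4, 3.9]
gripper_width: 0.324
grip_force: 15.0
```

```bash
python3 step.py 3
```

```text
t=6.18 th=[-0.3109 -0.3028 -0.2948] tgt=0.0111 wid=8.3 est th=-0.2788 om=0.2557 u=0.1218 cmd=0.1307 p=[10.92  9.17  0.48] rms=0.0043 last=[-0.0042 -0.0007  0.0034] F=[-2.8  5.4  3.9] gz=[0.0006 0.0012 0.0011] um=[-0.084 -0.084  0.029  0.032  0.032  0.122  0.122  0.122]
pred end [-0.122   0.2172] maxom 0.27 u [0.066 0.017 0.079 0.124 0.088 0.07  0.051 0.032]
[[0.01, -0.3, -0.03, 0, 0, 0], [0.0, -0.23, -0.01, 0, 0, 0], [0.0, 0.29, 0.02, 0, 0, 0], [-0.01, 0.21, 0.02, 0, 0, 0], [0.01, -0.17, -0.02, 0, 0, 0], [0.0, -0.08, -0.01, 0, 0, 0], [0.0, -0.09, 0.0, 0, 0, 0], [0.0, -0.09, 0.0, 0, 0, 0]]
```

```bash
sed -i "s/^w=ob\[ob\[:,0\]>tn-3.3\]/w=ob[(ob[:,0]>tn-3.3)\&(ob[:,1]-ob[:,3]>-.45)]/; s#/.15,5\*#/.03,5*#; s/^VM=.22/VM=.18/" step.py; python3 step.py 0
```

```text
t=6.18 th=[-0.5516 -0.5517 -0.4378 -0.4318 -0.4298 -0.3109 -0.3028 -0.2948] tgt=0.0111 wid=8.3 est th=-0.2859 om=0.1821 u=0.1218 cmd=0.1307 p=[11.55  9.42  0.36] rms=0.0002 last=[ 0.0001 -0.0002  0.0001] F=[-1.7  4.5  3.1] gz=[0.0006 0.0012 0.0011] um=[0.122 0.122 0.122]
pred end [-0.1543  0.1983] maxom 0.207 u [0.088 0.06  0.083 0.088 0.088 0.09  0.066 0.06 ]
[[0.01, -0.2, -0.02, 0, 0, 0], [0.0, -0.13, -0.01, 0, 0, 0], [0.0, 0.11, 0.01, 0, 0, 0], [0.0, 0.02, 0.0, 0, 0, 0], [0.0, 0.0, 0.0, 0, 0, 0], [0.0, 0.01, 0.0, 0, 0, 0], [0.0, -0.11, -0.01, 0, 0, 0], [0.0, -0.03, 0.0, 0, 0, 0]]
```

Emit:
apply_moves(deltas=[[0.01,-0.2,-0.02,0,0,0],[0.0,-0.13,-0.01,0,0,0],[0.0,0.11,0.01,0,0,0],[0.0,0.02,0.0,0,0,0],[0.0,0.0,0.0,0,0,0],[0.0,0.01,0.0,0,0,0],[0.0,-0.11,-0.01,0,0,0],[0.0,-0.03,0.0,0,0,0]])

```text
time: 6.85
eef_pos: [0.5106, -0.1, 0.2953]
orientation: [-0.025, 0.973, 0.152, 0.173]
ft_force: [2.6, -2.7, 4.3]
gripper_width: 0.328
grip_force: 15.0
```

```bash
python3 step.py 3
```

```text
t=7.00 th=[-0.2609 -0.2666 -0.2726] tgt=0.0110 wid=8.3 est th=-0.2809 om=-0.1719 u=0.0646 cmd=0.0597 p=[12.14  9.13  0.42] rms=0.0002 last=[-0.      0.0004 -0.0003] F=[ 2.6 -2.7  4.3] gz=[ 0.0005 -0.0008  0.0012] um=[0.122 0.122 0.122 0.065 0.065 0.065]
pred end [-0.3324 -0.0503] maxom 0.24 u [0.124 0.176 0.126 0.094 0.129 0.144 0.126 0.124]
[[-0.01, 0.3, 0.03, 0, 0, 0], [-0.01, 0.24, 0.03, 0, 0, 0], [0.01, -0.23, -0.03, 0, 0, 0], [0.01, -0.15, -0.02, 0, 0, 0], [-0.01, 0.16, 0.02, 0, 0, 0], [0.0, 0.07, 0.01, 0, 0, 0], [0.0, -0.08, -0.01, 0, 0, 0], [0.0, -0.01, 0.0, 0, 0, 0]]
```

```bash
sed -i "s#(a\[:,1\]-wr)/.03,np.diff(np.r_\[u0,k\])/.03#(a[:,1]-wr)/np.where(np.arange(len(a))<18,.15,.03),np.diff(np.r_[u0,k])/.03#" step.py; python3 step.py 0
```

```text
t=7.00 th=[-0.5516 -0.5517 -0.4378 -0.4318 -0.4298 -0.3109 -0.3028 -0.2948 -0.2609
 -0.2666 -0.2726] tgt=0.0110 wid=8.3 est th=-0.2809 om=-0.1719 u=0.0646 cmd=0.0597 p=[12.14  9.13  0.42] rms=0.0002 last=[ 0.0002  0.0001 -0.0003 -0.      0.0004 -0.0003] F=[ 2.4 -3.2  5.9] gz=[ 0.0005 -0.0007  0.0012] um=[0.122 0.122 0.122 0.065 0.065 0.065]
pred end [-0.3368  0.1818] maxom 0.283 u [0.107 0.142 0.12  0.118 0.109 0.103 0.137 0.152]
[[-0.01, 0.22, 0.02, 0, 0, 0], [0.0, 0.16, 0.02, 0, 0, 0], [0.0, -0.1, -0.01, 0, 0, 0], [0.0, -0.01, -0.01, 0, 0, 0], [0.0, -0.04, 0.0, 0, 0, 0], [0.0, -0.03, 0.0, 0, 0, 0], [0.0, 0.16, 0.02, 0, 0, 0], [0.0, 0.07, 0.01, 0, 0, 0]]
```

Model fit: A≈12.1, so a heavier boom; it stalled and is sinking gently back. I'll re-lift with a smooth ramp by hand.

```bash
python3 ovr.py "[[0,0.14,0],[0,0.12,0],[0,0.10,0],[0,0.08,0.01],[0,0.04,0],[-0.01,0.04,0.01],[0,0.04,0],[0,0.04,0.01]]"
```

```text
[0.09  0.116 0.137 0.155 0.163 0.172 0.181 0.189] [-0.07464605 -0.02634832  0.31105344]
```

Emit:
apply_moves(deltas=[[0,0.14,0,0,0,0],[0,0.12,0,0,0,0],[0,0.1,0,0,0,0],[0,0.08,0.01,0,0,0],[0,0.04,0,0,0,0],[-0.01,0.04,0.01,0,0,0],[0,0.04,0,0,0,0],[0,0.04,0.01,0,0,0]])

```text
time: 7.67
eef_pos: [0.5146, -0.1139, 0.2928]
orientation: [-0.031, 0.973, 0.153, 0.171]
ft_force: [-0.5, 4.5, 5.3]
gripper_width: 0.326
grip_force: 15.0
```

```bash
python3 step.py 3
```

```text
t=7.82 th=[-0.2509 -0.2356 -0.2194] tgt=0.0111 wid=8.5 est th=-0.2041 om=0.3622 u=0.1730 cmd=0.1893 p=[12.81 10.24  0.29] rms=0.0044 last=[ 0.0031 -0.0001 -0.0018] F=[-0.5  4.5  5.3] gz=[ 0.0001  0.0025 -0.0004] um=[0.122 0.122 0.122 0.065 0.065 0.065 0.171 0.173 0.173]
pred end [-0.012   0.0707] maxom 0.45 u [ 0.062 -0.039 -0.058 -0.075 -0.041 -0.024  0.004  0.032]
[[0.02, -0.59, -0.07, 0, 0, 0], [0.0, -0.47, 0.0, 0, 0, 0], [0.0, -0.09, 0.01, 0, 0, 0], [0.0, -0.08, 0.0, 0, 0, 0], [0.0, 0.16, -0.01, 0, 0, 0], [0.0, 0.08, 0.0, 0, 0, 0], [0.0, 0.13, 0.0, 0, 0, 0], [0.0, 0.13, 0.0, 0, 0, 0]]
```

```bash
sed -i "s/^w=ob\[(ob\[:,0\]>tn-3.3)&/w=ob[(ob[:,0]>tn-3.3)\&(ob[:,0]>7.6)\&/; s/PR=.*$/PR=np.array([12.1,9.15,.42]); SD=np.array([1.,.6,.2])/; s/^VM=.18/VM=.25/" step.py; python3 step.py 0 | sed 's/th=\[.*tgt/tgt/'
```

```text
t=7.82 th=[-0.5516 -0.5517 -0.4378 -0.4318 -0.4298 -0.3109 -0.3028 -0.2948 -0.2609
 -0.2666 -0.2726 -0.2509 -0.2356 -0.2194] tgt=0.0111 wid=8.5 est th=-0.2014 om=0.3709 u=0.1730 cmd=0.1893 p=[12.12  9.14  0.42] rms=0.0001 last=[ 0.0001 -0.0002  0.0001] F=[-0.1  5.2  4.2] gz=[ 0.0001  0.0021 -0.0006] um=[0.171 0.173 0.173]
pred end [-0.0172  0.0819] maxom 0.42 u [ 0.077 -0.011 -0.028 -0.047 -0.015 -0.002  0.023  0.049]
[[0.02, -0.52, -0.06, 0, 0, 0], [0.0, -0.41, -0.01, 0, 0, 0], [0.0, -0.08, 0.0, 0, 0, 0], [0.0, -0.09, 0.0, 0, 0, 0], [0.0, 0.15, 0.0, 0, 0, 0], [0.0, 0.06, 0.0, 0, 0, 0], [0.0, 0.12, 0.0, 0, 0, 0], [0.0, 0.12, 0.0, 0, 0, 0]]
```

Emit:
apply_moves(deltas=[[0.02,-0.52,-0.06,0,0,0],[0.0,-0.41,-0.01,0,0,0],[0.0,-0.08,0.0,0,0,0],[0.0,-0.09,0.0,0,0,0],[0.0,0.15,0.0,0,0,0],[0.0,0.06,0.0,0,0,0],[0.0,0.12,0.0,0,0,0],[0.0,0.12,0.0,0,0,0]])

```text
time: 8.48
eef_pos: [0.5084, -0.0956, 0.2954]
orientation: [-0.031, 0.973, 0.153, 0.171]
ft_force: [-2.7, 5.2, 5.2]
gripper_width: 0.327
grip_force: 15.0
```

```bash
python3 step.py 3
```

```text
t=8.63 th=[-0.1353 -0.1426 -0.1514] tgt=0.0110 wid=8.1 est th=-0.1664 om=-0.2725 u=0.0362 cmd=0.0490 p=[12.41  7.85  0.29] rms=0.0017 last=[ 0.0025  0.0003 -0.0021] F=[-2.7  5.2  5.2] gz=[ 0.      0.0024 -0.0001] um=[0.171 0.173 0.173 0.032 0.036 0.036]
pred end [-0.4193  0.3046] maxom 0.803 u [0.081 0.116 0.092 0.086 0.043 0.002 0.047 0.077]
[[0.0, 0.15, 0.01, 0, 0, 0], [0.0, 0.16, 0.01, 0, 0, 0], [0.0, -0.11, -0.01, 0, 0, 0], [0.0, -0.03, 0.0, 0, 0, 0], [0.0, -0.2, -0.01, 0, 0, 0], [0.0, -0.19, 0.0, 0, 0, 0], [0.0, 0.21, 0.0, 0, 0, 0], [0.0, 0.14, 0.01, 0, 0, 0]]
```

The boom fell short of the prediction, so I'll fit the parameters jointly over free intervals, including arm lag and asymmetric play.

```bash
python3 - <<'E'
s=open('ctl.py').read()
i=s.index("H=.009"); s=s[:i]+'''def sim(p,th,w,u,t0,t1,cmd,ideal=False):  # p=(A,K,B,TAU,hup,hdn)
    n=max(1,int(round((t1-t0)/DT))); d=(t1-t0)/n; c=np.interp(t0+(np.arange(n)+.5)*d,*cmd); out=[]
    A,K_,B,tau,hu,hd=p
    if ideal: hu=hd=0
    for ci in c:
        u0=u; e=ci-u; u+=(e-hu if e>hu else e+hd if e<-hd else 0)*d/max(tau,.01)
        w+=d*(K_*(u-th)+A*np.sin(th)-B*np.cos(th)); th+=d*w
        if th<u-.467: th=u-.467; w=max(w,(u-u0)/d) if u>u0 else max(w,0)
        out.append((th,w,u))
    return th,w,u,out
'''
open('ctl.py','w').write(s)
s=open('step.py').read()
a=s.index("# fit over"); b=s.index("# plan two")
s=s[:a]+'''# fit: segments between consecutive batches while free of the stop
bs=np.split(ob,np.where(np.diff(ob[:,0])>.2)[0]+1)
sg=[(x,y) for x,y in zip(bs,bs[1:]) if x[-1,1]-x[-1,3]>-.44 and y[-1,1]-y[-1,3]>-.44 and not 6.9<x[0,0]<7.2 and x[0,0]>6][-5:]
PR=np.array([12.1,9.2,.45,.06,.011,.007]); SD=np.array([1.2,.7,.25,.03,.003,.003])
def roll(x):
    r=[(x[:6]-PR)/SD]
    for i,(b0,b1) in enumerate(sg):
        th,om=x[6+2*i:8+2*i]; w=np.vstack([b0,b1]); u,t=w[0,3],w[0,0]; e=[th-w[0,1]]
        for q in w[1:]:
            if q[0]<=b0[-1,0]: u=q[3]
            th,om,u,_=sim(x[:6],th,om,u,t,q[0],cmd); t=q[0]; e.append(th-q[1])
            if q[0]>=b1[0,0]: r.append([(u-q[3])/.003]); u=q[3]
        r.append(np.array(e)/.001)
    roll.end=(th,om,t); roll.e=e
    return np.concatenate(r)
x0=np.r_[PR,np.concatenate([[b0[0,1],(b0[-1,1]-b0[0,1])/(b0[-1,0]-b0[0,0])] for b0,_ in sg])]
f=least_squares(roll,x0,x_scale=np.r_[SD,np.tile([.003,.03],len(sg))],loss='soft_l1'); roll(f.x)
p=f.x[:6]; u=ob[-1,3]; th,om,t=roll.end; th,om,u,_=sim(p,th,om,u,t,tn,cmd)
print(f"t={tn:.2f} th={bs[-1][:,1].round(4)} tgt={tgt:.4f} wid={ob[-1,4]:.1f} est th={th:.4f} om={om:.4f} u={u:.4f} um={bs[-1][:,3].round(4)} cmd={cmd[1][-1]:.4f} p={p.round(3)} cost={f.cost:.1f} e={np.round(roll.e,4)} F={o['ft_force'].round(1)} gz={(grasp(o)-g['pos']).round(4)}")
'''+s[b:]
s=s.replace("ctimes(k),0); a=","ctimes(k),True); a=").replace("v+H","v+p[4]").replace("v-H","v-p[5]")
open('step.py','w').write(s)
E
time python3 step.py 0
```

```text
t=8.63 th=[-0.1353 -0.1426 -0.1514] tgt=0.0110 wid=8.1 est th=-0.1707 om=-0.3167 u=0.0362 um=[0.032  0.0363 0.0362] cmd=0.0490 p=[1.0989e+01 8.9340e+00 7.1900e-01 5.1000e-02 1.3000e-02 7.0000e-03] cost=20.6 e=[ 0.0011 -0.0012 -0.0034  0.0047  0.0004 -0.0042] F=[-2.6  3.8  7.4] gz=[ 0.      0.0018 -0.0003]
pred end [-0.2143  0.4091] maxom 0.409 u [0.114 0.176 0.155 0.152 0.189 0.205 0.155 0.124]
[[0.0, 0.3, 0.02, 0, 0, 0], [-0.02, 0.29, 0.04, 0, 0, 0], [0.01, -0.1, -0.02, 0, 0, 0], [0.0, -0.01, 0.0, 0, 0, 0], [-0.01, 0.17, 0.03, 0, 0, 0], [0.0, 0.07, 0.01, 0, 0, 0], [0.01, -0.23, -0.04, 0, 0, 0], [0.01, -0.14, -0.01, 0, 0, 0]]
real	0m3.038s
user	0m3.500s
sys	0m0.189s
```

```bash
python3 - <<'E'
from ctl import *
g=json.load(open('log.json')); ob=np.array(g['obs']); print(ob[5:].round(4)); cmd=(g['ct'],g['cu']); print(np.c_[cmd[0],cmd[1]][18:].round(3).tolist())
bs=np.split(ob,np.where(np.diff(ob[:,0])>.2)[0]+1); sg=[(bs[2],bs[3]),(bs[4],bs[5])]
for name,sd in (('loose',[4,4,2,.03,.004,.004]),('tau',[1.2,.7,.3,.2,.004,.004])):
    PR=np.array([12.1,9.2,.45,.06,.011,.007]); E=[]
    def roll(x):
        r=[(x[:6]-PR)/sd]; E.clear()
        for i,(b0,b1) in enumerate(sg):
            th,om=x[6+2*i:8+2*i]; w=np.vstack([b0,b1]); u,t=w[0,3],w[0,0]; e=[th-w[0,1]]
            for q in w[1:]:
                th,om,u,_=sim(x[:6],th,om,u,t,q[0],cmd); t=q[0]; e.append(th-q[1])
                if q[0]>=b1[0,0]: r.append([(u-q[3])/.003])
            r.append(np.array(e)/.0007); E.append(np.round(e,4))
        return np.concatenate(r)
    f=least_squares(roll,np.r_[PR,-.31,.16,-.25,.3]); roll(f.x); print(name,f.x.round(3),f.cost,E)
E
```

```text
[[ 6.0333 -0.3109  0.011   0.1218  8.372 ]
 [ 6.0833 -0.3028  0.011   0.1218  8.344 ]
 [ 6.1333 -0.2948  0.011   0.1218  8.3487]
 [ 6.85   -0.2609  0.0109  0.0652  8.3827]
 [ 6.9    -0.2666  0.0109  0.0646  8.2907]
 [ 6.95   -0.2726  0.0109  0.0646  8.2813]
 [ 7.6667 -0.2509  0.0114  0.1712  8.372 ]
 [ 7.7167 -0.2356  0.0117  0.1729  8.5587]
 [ 7.7667 -0.2194  0.0114  0.173   8.504 ]
 [ 8.4833 -0.1353  0.011   0.032   7.876 ]
 [ 8.5333 -0.1426  0.011   0.0363  8.0173]
 [ 8.5833 -0.1514  0.0109  0.0362  8.0507]]
[[5.95, 0.131], [6.033, 0.131], [6.183, 0.131], [6.267, 0.088], [6.35, 0.06], [6.433, 0.083], [6.517, 0.088], [6.6, 0.088], [6.683, 0.09], [6.767, 0.066], [6.85, 0.06], [7.0, 0.06], [7.083, 0.09], [7.167, 0.116], [7.25, 0.137], [7.333, 0.155], [7.417, 0.163], [7.5, 0.172], [7.583, 0.181], [7.667, 0.189], [7.817, 0.189], [7.9, 0.077], [7.983, -0.011], [8.067, -0.028], [8.15, -0.047], [8.233, -0.015], [8.317, -0.002], [8.4, 0.023], [8.483, 0.049]]
loose [ 3.413  3.682  0.758  0.019  0.012  0.005 -0.311  0.179 -0.251  0.305] 6.228882163935123 [array([-0.0005,  0.0001,  0.0004, -0.0005,  0.0002,  0.0002]), array([ 0.0004,  0.0003, -0.0007,  0.0004,  0.    , -0.0003])]
tau [ 9.629e+00  7.714e+00  5.390e-01  1.000e-02  1.300e-02  5.000e-03
 -3.110e-01  1.750e-01 -2.490e-01  2.500e-01] 19.574689960506966 [array([-0.0004,  0.0001,  0.0004,  0.0003,  0.0003, -0.0006]), array([ 0.0021, -0.0002, -0.0023,  0.0015,  0.0001, -0.0012])]
```

```bash
cat > an.py <<'E'
from ctl import *
g=json.load(open('log.json')); ob=np.array(g['obs']); cmd=(g['ct'],g['cu'])
bs=np.split(ob,np.where(np.diff(ob[:,0])>.2)[0]+1); sg=[(bs[2],bs[3]),(bs[4],bs[5])]
def sm(p,th,w,u,t0,t1):
    n=max(1,int(round((t1-t0)/DT))); d=(t1-t0)/n; c=np.interp(t0+(np.arange(n)+.5)*d-p[7],*cmd); A,K_,B,tau,hu,hd,D,_,s=p
    for ci in c:
        e=ci-u; u+=(e-hu if e>hu else e+hd if e<-hd else 0)*d/max(tau,.01)
        w+=d*s*(K_*(u-th)+A*np.sin(th)-B*np.cos(th)-D*w); th+=d*w
    return th,w,u
PR=np.array([12.1,9.2,.45,.06,.011,.007,0,0,1])
for name,sd in (('nominal+delay',[1.2,.8,.3,.03,.004,.004,.01,.1,.001]),('damp',[1.2,.8,.3,.03,.004,.004,3,.001,.001]),('scale',[1.2,.8,.3,.03,.004,.004,.01,.001,.5]),('damp+delay+B',[1.2,.8,1,.03,.004,.004,3,.1,.001])):
    E=[]
    def roll(x):
        r=[(x[:9]-PR)/sd]; E.clear()
        for i,(b0,b1) in enumerate(sg):
            th,om=x[9+2*i:11+2*i]; w=np.vstack([b0,b1]); u,t=w[0,3],w[0,0]; e=[th-w[0,1]]
            for q in w[1:]:
                th,om,u=sm(x[:9],th,om,u,t,q[0]); t=q[0]; e.append(th-q[1])
                if q[0]>=b1[0,0]: r.append([(u-q[3])/.003])
            r.append(np.array(e)/.0007); E.append(np.round(e,4))
        return np.concatenate(r)
    f=least_squares(roll,np.r_[PR,-.31,.16,-.25,.3]); roll(f.x); print(name,f.x.round(3),round(f.cost,1),E[1])
E
python3 an.py
```

```text
nominal+delay [ 1.1955e+01  9.2220e+00  4.0300e-01  6.0000e-02  1.3000e-02  5.0000e-03
  0.0000e+00 -1.0900e-01  1.0000e+00 -3.1100e-01  1.6600e-01 -2.5100e-01
  2.8300e-01] 1.4 [ 0.0002 -0.0002 -0.      0.0002 -0.0001 -0.    ]
damp [ 1.1807e+01  9.1680e+00  4.0100e-01  1.7000e-02  1.3000e-02  5.0000e-03
  1.0320e+00 -0.0000e+00  1.0000e+00 -3.1200e-01  1.8500e-01 -2.5100e-01
  2.9200e-01] 4.6 [ 0.0003 -0.     -0.0004  0.0006 -0.0002 -0.0002]
scale [ 1.179e+01  9.103e+00  7.970e-01  1.000e-02  1.400e-02  5.000e-03
  1.000e-03 -0.000e+00  5.660e-01 -3.120e-01  2.020e-01 -2.490e-01
  2.690e-01] 18.3 [ 0.0018  0.0001 -0.0022 -0.0008 -0.0001  0.001 ]
damp+delay+B [ 1.1995e+01  9.2440e+00  3.9900e-01  6.1000e-02  1.2000e-02  5.0000e-03
  1.6100e-01 -1.0000e-01  1.0000e+00 -3.1100e-01  1.6900e-01 -2.5100e-01
  2.8500e-01] 1.4 [ 0.0002 -0.0002 -0.      0.0002 -0.0001 -0.    ]
```

The data fit nominal physics exactly (A=12.0, K=9.2, B=0.40) if row targets act at the start of each row. I'll switch the model to steps.

```bash
python3 - <<'E'
s=open('ctl.py').read()
s=s.replace("c=np.interp(t0+(np.arange(n)+.5)*d,*cmd)","ct,cu=map(np.asarray,cmd); c=cu[np.minimum(np.searchsorted(ct,t0+(np.arange(n)+.5)*d-.0),len(cu)-1)]")
open('ctl.py','w').write(s)
s=open('step.py').read()
s=s.replace("SD=np.array([1.2,.7,.25,.03,.003,.003])","SD=np.array([1.2,.7,.25,.03,.003,.003]); PR[3]=.03")
s=s.replace("def ctimes(k): return kt,np.r_[u0,k[:4],k[3],k[4:],k[7]]","""def ctimes(k):
    tt=np.r_[tn,tn+ROW*np.arange(1,9),kt[5],kt[5]+ROW*np.arange(1,9)]
    return tt,np.interp(tt,kt,np.r_[u0,k[:4],k[3],k[4:],k[7]])""")
open('step.py','w').write(s)
E
python3 step.py 0
```

```text
t=8.63 th=[-0.1353 -0.1426 -0.1514] tgt=0.0110 wid=8.1 est th=-0.1722 om=-0.3897 u=0.0363 um=[0.032  0.0363 0.0362] cmd=0.0490 p=[1.1556e+01 1.0399e+01 1.8860e+00 1.1900e+00 9.0000e-03 4.0000e-03] cost=672.3 e=[ 0.0013  0.0017  0.0005  0.004   0.0019 -0.003 ] F=[-2.6  3.8  7.4] gz=[ 0.      0.0018 -0.0003]
pred end [-0.5037  0.0581] maxom 1.213 u [-0.086 -0.205 -0.205 -0.205 -0.205 -0.205 -0.075  0.04 ]
[[0.0, -0.63, 0.01, 0, 0, 0], [-0.03, -0.55, 0.08, 0, 0, 0], [0.0, 0.0, 0.0, 0, 0, 0], [0.0, 0.0, 0.0, 0, 0, 0], [0.0, 0.0, 0.0, 0, 0, 0], [0.0, 0.0, 0.0, 0, 0, 0], [0.03, 0.6, -0.08, 0, 0, 0], [0.0, 0.54, -0.01, 0, 0, 0]]
```

```bash
sed -i "s/f=least_squares(roll,x0,/lo=np.full(len(x0),-9.);hi=np.full(len(x0),20.);lo[3:6]=[.01,.002,.0];hi[3:6]=[.1,.02,.02]\nf=least_squares(roll,x0,bounds=(lo,hi),/" step.py; python3 step.py 0
```

```text
t=8.63 th=[-0.1353 -0.1426 -0.1514] tgt=0.0110 wid=8.1 est th=-0.1755 om=-0.3714 u=0.0371 um=[0.032  0.0363 0.0362] cmd=0.0490 p=[1.2329e+01 8.2750e+00 5.7600e-01 6.0000e-02 1.1000e-02 7.0000e-03] cost=117.3 e=[-0.0043 -0.0002  0.0029  0.006   0.0001 -0.0065] F=[-2.6  3.8  7.4] gz=[ 0.      0.0018 -0.0003]
pred end [-0.4366  0.017 ] maxom 0.912 u [0.049 0.051 0.032 0.03  0.023 0.019 0.038 0.043]
[[0.0, 0.0, 0.0, 0, 0, 0], [0.0, 0.01, 0.0, 0, 0, 0], [0.0, -0.09, 0.0, 0, 0, 0], [0.0, -0.01, 0.0, 0, 0, 0], [0.0, -0.03, 0.0, 0, 0, 0], [0.0, -0.02, 0.0, 0, 0, 0], [0.0, 0.09, 0.0, 0, 0, 0], [0.0, 0.02, 0.0, 0, 0, 0]]
```

```bash
sed -i "s/not 6.9<x/not 6.8<x/" step.py; python3 step.py 0
```

```text
t=8.63 th=[-0.1353 -0.1426 -0.1514] tgt=0.0110 wid=8.1 est th=-0.1623 om=-0.2189 u=0.0362 um=[0.032  0.0363 0.0362] cmd=0.0490 p=[1.1715e+01 9.1130e+00 4.3000e-01 1.0000e-02 1.3000e-02 6.0000e-03] cost=2.6 e=[ 0.0011 -0.0002 -0.001   0.0007 -0.     -0.0005] F=[-2.6  3.8  7.4] gz=[ 0.      0.0018 -0.0003]
pred end [-0.1498  0.2117] maxom 0.218 u [0.131 0.213 0.213 0.213 0.213 0.194 0.137 0.083]
[[-0.01, 0.38, 0.03, 0, 0, 0], [-0.02, 0.38, 0.06, 0, 0, 0], [0.0, 0.0, 0.0, 0, 0, 0], [0.0, 0.0, 0.0, 0, 0, 0], [0.0, 0.0, 0.0, 0, 0, 0], [0.01, -0.09, -0.02, 0, 0, 0], [0.01, -0.26, -0.04, 0, 0, 0], [0.01, -0.25, -0.02, 0, 0, 0]]
```

Emit:
apply_moves(deltas=[[-0.01,0.38,0.03,0,0,0],[-0.02,0.38,0.06,0,0,0],[0.0,0.0,0.0,0,0,0],[0.0,0.0,0.0,0,0,0],[0.0,0.0,0.0,0,0,0],[0.01,-0.09,-0.02,0,0,0],[0.01,-0.26,-0.04,0,0,0],[0.01,-0.25,-0.02,0,0,0]])

```text
time: 9.3
eef_pos: [0.5108, -0.1033, 0.2951]
orientation: [-0.025, 0.973, 0.152, 0.171]
ft_force: [-0.5, -5.7, 2.2]
gripper_width: 0.326
grip_force: 15.0
```

```bash
python3 step.py 3
```

```text
t=9.45 th=[-0.1418 -0.132  -0.122 ] tgt=0.0110 wid=7.9 est th=-0.1113 om=0.2049 u=0.0776 um=[0.088  0.0774 0.0776] cmd=0.0834 p=[1.1252e+01 8.8240e+00 4.5300e-01 1.0000e-02 1.3000e-02 5.0000e-03] cost=5.9 e=[-0.0002 -0.      0.0004 -0.0007  0.      0.0005] F=[-0.5 -5.7  2.2] gz=[-0.0002 -0.0006 -0.0001]
pred end [-0.025   0.0642] maxom 0.204 u [0.058 0.04  0.036 0.032 0.049 0.051 0.055 0.058]
[[0.0, -0.12, -0.01, 0, 0, 0], [0.0, -0.08, 0.0, 0, 0, 0], [0.0, -0.02, 0.0, 0, 0, 0], [0.0, -0.02, 0.0, 0, 0, 0], [0.0, 0.08, 0.0, 0, 0, 0], [0.0, 0.01, 0.0, 0, 0, 0], [0.0, 0.02, 0.0, 0, 0, 0], [0.0, 0.01, 0.0, 0, 0, 0]]
```

Emit:
apply_moves(deltas=[[0.0,-0.12,-0.01,0,0,0],[0.0,-0.08,0.0,0,0,0],[0.0,-0.02,0.0,0,0,0],[0.0,-0.02,0.0,0,0,0],[0.0,0.08,0.0,0,0,0],[0.0,0.01,0.0,0,0,0],[0.0,0.02,0.0,0,0,0],[0.0,0.01,0.0,0,0,0]])

```text
time: 10.12
eef_pos: [0.5092, -0.0981, 0.296]
orientation: [-0.028, 0.973, 0.153, 0.171]
ft_force: [-3.6, 0.7, 6.4]
gripper_width: 0.324
grip_force: 15.0
```

```bash
python3 step.py 3
```

```text
t=10.27 th=[-0.0338 -0.0307 -0.0275] tgt=0.0110 wid=6.6 est th=-0.0254 om=0.0502 u=0.0508 um=[0.0506 0.0507 0.0508] cmd=0.0576 p=[1.1364e+01 8.7880e+00 4.2100e-01 1.0000e-02 1.2000e-02 5.0000e-03] cost=7.3 e=[ 0.      0.0001 -0.0002  0.0004  0.0001 -0.0004] F=[-3.6  0.7  6.4] gz=[-0.      0.001   0.0006]
pred end [-0.0019  0.0229] maxom 0.05 u [0.045 0.043 0.043 0.04  0.04  0.04  0.04  0.04 ]
[[0.0, -0.06, 0.0, 0, 0, 0], [0.0, -0.01, 0.0, 0, 0, 0], [0.0, 0.0, 0.0, 0, 0, 0], [0.0, -0.01, 0.0, 0, 0, 0], [0.0, 0.0, 0.0, 0, 0, 0], [0.0, 0.0, 0.0, 0, 0, 0], [0.0, 0.0, 0.0, 0, 0, 0], [0.0, 0.0, 0.0, 0, 0, 0]]
```

Emit:
apply_moves(deltas=[[0.0,-0.06,0.0,0,0,0],[0.0,-0.01,0.0,0,0,0],[0.0,0.0,0.0,0,0,0],[0.0,-0.01,0.0,0,0,0],[0.0,0.0,0.0,0,0,0],[0.0,0.0,0.0,0,0,0],[0.0,0.0,0.0,0,0,0],[0.0,0.0,0.0,0,0,0]])

```text
time: 10.93
eef_pos: [0.509, -0.0973, 0.2961]
orientation: [-0.026, 0.973, 0.153, 0.172]
ft_force: [-2.2, -3.9, 5.8]
gripper_width: 0.326
grip_force: 15.0
```

```bash
cat >> step.py <<'E'
if S: cv2.imwrite(f"pics/s{tn:.2f}.png",S[-1][1][:,:,::-1]); np.save(f"pics/s{tn:.2f}.npy",camT('wrist',S[-1][0])); cv2.imwrite("pics/crop.png",cv2.resize(S[-1][1][20:140,260:440,::-1],None,fx=4,fy=4,interpolation=0))
E
python3 step.py 3
```

```text
t=11.08 th=[0.0034 0.0049 0.0067] tgt=0.0110 wid=6.2 est th=0.0081 om=0.0293 u=0.0437 um=[0.0438 0.0436 0.0437] cmd=0.0404 p=[1.1363e+01 8.7870e+00 4.1900e-01 1.0000e-02 1.2000e-02 5.0000e-03] cost=7.5 e=[ 0.0001  0.0001 -0.0002  0.      0.0001 -0.0002] F=[-2.2 -3.9  5.8] gz=[-0.     -0.0005  0.0006]
pred end [ 0.0129 -0.0059] maxom 0.029 u [0.034 0.03  0.03  0.047 0.049 0.051 0.053 0.055]
[[0.0, -0.03, 0.0, 0, 0, 0], [0.0, -0.02, 0.0, 0, 0, 0], [0.0, 0.0, 0.0, 0, 0, 0], [0.0, 0.08, 0.0, 0, 0, 0], [0.0, 0.01, 0.0, 0, 0, 0], [0.0, 0.01, 0.0, 0, 0, 0], [0.0, 0.01, 0.0, 0, 0, 0], [0.0, 0.01, 0.0, 0, 0, 0]]
```

View pics/crop.png

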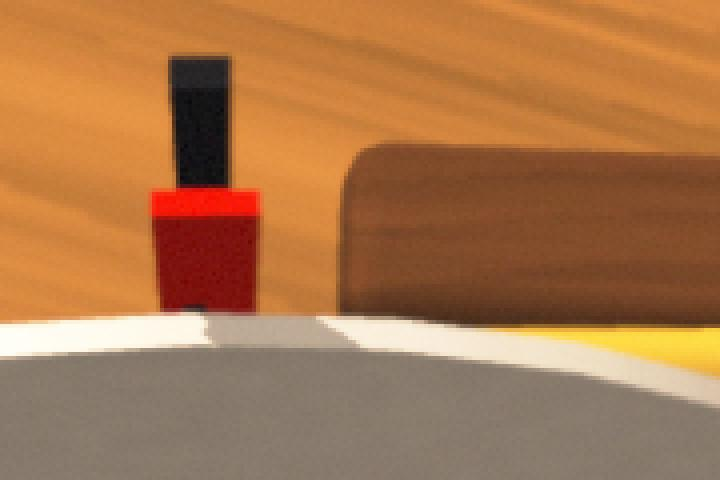

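The crop shows the black pointer centred at x≈201 just above the red hand, whose centre is at x≈206 (4x zoom). They are aligned to about 1 px, so I'll keep stabilising.

Emit:
apply_moves(deltas=[[0.0,-0.03,0.0,0,0,0],[0.0,-0.02,0.0,0,0,0],[0.0,0.0,0.0,0,0,0],[0.0,0.08,0.0,0,0,0],[0.0,0.01,0.0,0,0,0],[0.0,0.01,0.0,0,0,0],[0.0,0.01,0.0,0,0,0],[0.0,0.01,0.0,0,0,0]])

```text
time: 11.75
eef_pos: [0.5092, -0.098, 0.2961]
orientation: [-0.028, 0.973, 0.153, 0.171]
ft_force: [-4.5, -0.3, 7.0]
gripper_width: 0.326
grip_force: 15.0
```

```bash
python3 step.py 3
```

```text
t=11.90 th=[0.0307 0.0327 0.0359] tgt=0.0110 wid=6.2 est th=0.0389 om=0.0661 u=0.0494 um=[0.0493 0.0493 0.0494] cmd=0.0554 p=[1.1892e+01 8.9370e+00 3.9300e-01 1.0000e-02 1.1000e-02 3.0000e-03] cost=7.6 e=[-0.0003  0.0001  0.0002 -0.0001  0.0003 -0.0002] F=[-4.5 -0.3  7. ] gz=[0.     0.0009 0.0006]
pred end [ 0.0369 -0.0426] maxom 0.066 u [ 0.019 -0.009 -0.009 -0.009  0.015  0.025  0.036  0.047]
[[0.0, -0.17, -0.01, 0, 0, 0], [0.0, -0.13, 0.0, 0, 0, 0], [0.0, 0.0, 0.0, 0, 0, 0], [0.0, 0.0, 0.0, 0, 0, 0], [0.0, 0.11, 0.0, 0, 0, 0], [0.0, 0.05, 0.01, 0, 0, 0], [0.0, 0.05, 0.0, 0, 0, 0], [0.0, 0.05, 0.0, 0, 0, 0]]
```

Emit:
apply_moves(deltas=[[0.0,-0.17,-0.01,0,0,0],[0.0,-0.13,0.0,0,0,0],[0.0,0.0,0.0,0,0,0],[0.0,0.0,0.0,0,0,0],[0.0,0.11,0.0,0,0,0],[0.0,0.05,0.01,0,0,0],[0.0,0.05,0.0,0,0,0],[0.0,0.05,0.0,0,0,0]])

```text
time: 12.57
eef_pos: [0.5088, -0.0957, 0.2964]
orientation: [-0.03, 0.973, 0.153, 0.171]
ft_force: [-5.6, 2.7, 8.7]
gripper_width: 0.33
grip_force: 15.0
```

```bash
python3 step.py 3
```

```text
t=12.72 th=[0.0418 0.0405 0.0392] tgt=0.0110 wid=6.3 est th=0.0379 om=-0.0225 u=0.0367 um=[0.0332 0.0353 0.0353] cmd=0.0469 p=[1.2141e+01 9.0830e+00 3.9800e-01 1.0000e-02 1.0000e-02 3.0000e-03] cost=5.7 e=[-0.0003  0.0003  0.      0.0001 -0.0001 -0.    ] F=[-5.6  2.7  8.7] gz=[0.0003 0.0019 0.0009]
pred end [ 0.0228 -0.0203] maxom 0.024 u [0.03  0.028 0.028 0.043 0.045 0.045 0.047 0.049]
[[0.0, -0.08, 0.0, 0, 0, 0], [0.0, -0.01, 0.0, 0, 0, 0], [0.0, 0.0, 0.0, 0, 0, 0], [0.0, 0.07, 0.0, 0, 0, 0], [0.0, 0.01, 0.0, 0, 0, 0], [0.0, 0.0, 0.0, 0, 0, 0], [0.0, 0.01, 0.0, 0, 0, 0], [0.0, 0.01, 0.0, 0, 0, 0]]
```

```bash
python3 -c "
import json;g=json.load(open('log.json'));g['z0']+=.001;json.dump(g,open('log.json','w'))"; python3 step.py 0|tail -2
```

```text
pred end [ 0.0229 -0.02  ] maxom 0.024 u [0.03  0.028 0.028 0.043 0.045 0.045 0.047 0.049]
[[0.02, -0.08, -0.04, 0, 0, 0], [0.0, -0.01, 0.0, 0, 0, 0], [0.0, 0.0, 0.0, 0, 0, 0], [0.0, 0.07, 0.01, 0, 0, 0], [0.0, 0.01, 0.0, 0, 0, 0], [0.0, 0.0, 0.0, 0, 0, 0], [0.0, 0.01, 0.0, 0, 0, 0], [0.0, 0.01, 0.0, 0, 0, 0]]
```

Emit:
apply_moves(deltas=[[0.02,-0.08,-0.04,0,0,0],[0.0,-0.01,0.0,0,0,0],[0.0,0.0,0.0,0,0,0],[0.0,0.07,0.01,0,0,0],[0.0,0.01,0.0,0,0,0],[0.0,0.0,0.0,0,0,0],[0.0,0.01,0.0,0,0,0],[0.0,0.01,0.0,0,0,0]])

```text
time: 13.38
eef_pos: [0.509, -0.0965, 0.2962]
orientation: [-0.029, 0.973, 0.153, 0.171]
ft_force: [-4.8, 2.4, 6.1]
gripper_width: 0.328
grip_force: 15.0
```

```bash
python3 step.py 3
```

```text
t=13.53 th=[0.0246 0.0245 0.0242] tgt=0.0110 wid=6.1 est th=0.0233 om=-0.0106 u=0.0394 um=[0.039  0.0393 0.0393] cmd=0.0491 p=[1.2292e+01 9.1010e+00 4.0500e-01 3.6000e-02 1.0000e-02 4.0000e-03] cost=3.0 e=[ 0.0001 -0.0001 -0.      0.0006 -0.     -0.0004] F=[-4.8  2.4  6.1] gz=[ 0.      0.0014 -0.0003]
pred end [ 0.0168 -0.0085] maxom 0.011 u [0.034 0.032 0.032 0.032 0.047 0.049 0.049 0.049]
[[0.0, -0.07, 0.0, 0, 0, 0], [0.0, -0.01, -0.01, 0, 0, 0], [0.0, 0.0, 0.0, 0, 0, 0], [0.0, 0.0, 0.0, 0, 0, 0], [0.0, 0.07, 0.01, 0, 0, 0], [0.0, 0.01, 0.0, 0, 0, 0], [0.0, 0.0, 0.0, 0, 0, 0], [0.0, 0.0, 0.0, 0, 0, 0]]
```

Emit:
apply_moves(deltas=[[0.0,-0.07,0.0,0,0,0],[0.0,-0.01,-0.01,0,0,0],[0.0,0.0,0.0,0,0,0],[0.0,0.0,0.0,0,0,0],[0.0,0.07,0.01,0,0,0],[0.0,0.01,0.0,0,0,0],[0.0,0.0,0.0,0,0,0],[0.0,0.0,0.0,0,0,0]])

```text
time: 14.2
eef_pos: [0.5091, -0.0969, 0.2963]
orientation: [-0.028, 0.973, 0.153, 0.171]
ft_force: [-3.3, 2.9, 4.9]
gripper_width: 0.327
grip_force: 15.0
```

```bash
python3 step.py 3
```

```text
t=14.35 th=[0.0224 0.0229 0.023 ] tgt=0.0110 wid=6.1 est th=0.0234 om=0.0085 u=0.0415 um=[0.0416 0.0417 0.0415] cmd=0.0491 p=[1.252e+01 9.076e+00 4.130e-01 3.800e-02 1.000e-02 4.000e-03] cost=2.7 e=[ 0.0002 -0.0001 -0.0001  0.0001 -0.0001  0.    ] F=[-3.3  2.9  4.9] gz=[ 0.      0.001  -0.0002]
pred end [ 0.019 -0.018] maxom 0.018 u [0.03  0.023 0.023 0.023 0.04  0.043 0.047 0.049]
[[0.0, -0.09, -0.01, 0, 0, 0], [0.0, -0.03, 0.0, 0, 0, 0], [0.0, 0.0, 0.0, 0, 0, 0], [0.0, 0.0, 0.0, 0, 0, 0], [0.0, 0.08, 0.01, 0, 0, 0], [0.0, 0.01, 0.0, 0, 0, 0], [0.0, 0.02, 0.0, 0, 0, 0], [0.0, 0.01, 0.0, 0, 0, 0]]
```

Emit:
apply_moves(deltas=[[0.0,-0.09,-0.01,0,0,0],[0.0,-0.03,0.0,0,0,0],[0.0,0.0,0.0,0,0,0],[0.0,0.0,0.0,0,0,0],[0.0,0.08,0.01,0,0,0],[0.0,0.01,0.0,0,0,0],[0.0,0.02,0.0,0,0,0],[0.0,0.01,0.0,0,0,0]])

```text
time: 15.02
eef_pos: [0.5091, -0.0971, 0.2962]
orientation: [-0.028, 0.973, 0.153, 0.171]
ft_force: [-2.8, 4.1, 1.4]
gripper_width: 0.325
grip_force: 15.0
```

```bash
python3 step.py 3
```

```text
t=15.17 th=[0.0216 0.0219 0.0227] tgt=0.0110 wid=6.2 est th=0.0219 om=0.0013 u=0.0439 um=[0.0429 0.0434 0.0439] cmd=0.0491 p=[1.2122e+01 9.1850e+00 4.0300e-01 3.7000e-02 9.0000e-03 6.0000e-03] cost=3.5 e=[ 0.0001 -0.0002 -0.      0.0008  0.0001 -0.0008] F=[-2.8  4.1  1.4] gz=[-0.      0.0009 -0.0003]
pred end [ 0.0187 -0.0102] maxom 0.011 u [0.032 0.025 0.025 0.025 0.043 0.045 0.047 0.049]
[[0.0, -0.08, -0.01, 0, 0, 0], [0.0, -0.03, 0.0, 0, 0, 0], [0.0, 0.0, 0.0, 0, 0, 0], [0.0, 0.0, 0.0, 0, 0, 0], [0.0, 0.08, 0.01, 0, 0, 0], [0.0, 0.01, 0.0, 0, 0, 0], [0.0, 0.01, 0.0, 0, 0, 0], [0.0, 0.01, 0.0, 0, 0, 0]]
```

```bash
python3 ovr.py "[[0,-0.09,-0.01],[0,-0.03,0],[0,0,0],[0,0,0],[0,0.07,0.01],[0,0.01,0],[0,0.01,0],[0,0.01,0]]"
```

```text
[0.03  0.023 0.023 0.023 0.038 0.04  0.043 0.045] [-0.07448551 -0.00626453  0.31437358]
```

Emit:
apply_moves(deltas=[[0.0,-0.09,-0.01,0,0,0],[0.0,-0.03,0.0,0,0,0],[0.0,0.0,0.0,0,0,0],[0.0,0.0,0.0,0,0,0],[0.0,0.07,0.01,0,0,0],[0.0,0.01,0.0,0,0,0],[0.0,0.01,0.0,0,0,0],[0.0,0.01,0.0,0,0,0]])

```text
time: 15.83
eef_pos: [0.509, -0.0966, 0.2962]
orientation: [-0.028, 0.973, 0.153, 0.171]
ft_force: [-2.4, 3.7, -0.1]
gripper_width: 0.328
grip_force: 15.0
```

```bash
python3 step.py 3
```

```text
t=15.98 th=[0.0223 0.0225 0.023 ] tgt=0.0110 wid=6.1 est th=0.0219 om=-0.0049 u=0.0405 um=[0.0396 0.0401 0.0405] cmd=0.0448 p=[1.2019e+01 9.2180e+00 3.9500e-01 3.4000e-02 9.0000e-03 6.0000e-03] cost=4.4 e=[ 0.0003  0.     -0.0005  0.0008  0.0001 -0.0007] F=[-2.4  3.7 -0.1] gz=[-0.      0.0007 -0.0003]
pred end [ 0.0168 -0.0102] maxom 0.011 u [0.032 0.028 0.028 0.028 0.045 0.045 0.047 0.049]
[[0.0, -0.06, 0.0, 0, 0, 0], [0.0, -0.02, 0.0, 0, 0, 0], [0.0, 0.0, 0.0, 0, 0, 0], [0.0, 0.0, 0.0, 0, 0, 0], [0.0, 0.08, 0.0, 0, 0, 0], [0.0, 0.0, 0.0, 0, 0, 0], [0.0, 0.01, 0.0, 0, 0, 0], [0.0, 0.01, 0.0, 0, 0, 0]]
```

```bash
python3 ovr.py "[[0,-0.09,0],[0,-0.02,0],[0,0,0],[0,0,0],[0,0.08,0],[0,0.01,0],[0,0.01,0],[0,0,0]]"
```

```text
[0.025 0.021 0.021 0.021 0.038 0.04  0.043 0.043] [-0.07448436 -0.00596453  0.31437398]
```

Emit:
apply_moves(deltas=[[0.0,-0.09,0.0,0,0,0],[0.0,-0.02,0.0,0,0,0],[0.0,0.0,0.0,0,0,0],[0.0,0.0,0.0,0,0,0],[0.0,0.08,0.0,0,0,0],[0.0,0.01,0.0,0,0,0],[0.0,0.01,0.0,0,0,0],[0.0,0.0,0.0,0,0,0]])

```text
time: 16.65
eef_pos: [0.5089, -0.0964, 0.2963]
orientation: [-0.028, 0.973, 0.153, 0.171]
ft_force: [-3.2, 2.5, -0.4]
gripper_width: 0.329
grip_force: 15.0
```

```bash
python3 step.py 3
```

```text
t=16.80 th=[0.0184 0.018  0.0179] tgt=0.0110 wid=6.1 est th=0.0163 om=-0.0182 u=0.0386 um=[0.0379 0.0381 0.0386] cmd=0.0426 p=[1.1988e+01 9.1600e+00 3.9400e-01 2.8000e-02 8.0000e-03 6.0000e-03] cost=4.0 e=[-0.      0.     -0.      0.0007  0.0002 -0.0007] F=[-3.2  2.5 -0.4] gz=[-0.      0.0007 -0.0003]
pred end [ 0.0114 -0.0004] maxom 0.018 u [0.049 0.051 0.051 0.051 0.036 0.036 0.034 0.034]
[[0.0, 0.03, 0.0, 0, 0, 0], [0.0, 0.01, 0.0, 0, 0, 0], [0.0, 0.0, 0.0, 0, 0, 0], [0.0, 0.0, 0.0, 0, 0, 0], [0.0, -0.07, 0.0, 0, 0, 0], [0.0, 0.0, 0.0, 0, 0, 0], [0.0, -0.01, 0.0, 0, 0, 0], [0.0, 0.0, 0.0, 0, 0, 0]]
```

Measured slope is about -0.006 rad/s at 0.018, which is nearly in balance, so I'll hold for one cycle.

```bash
sed -i "s#np.array(e)/.001)#np.array(e)/.0004)#" step.py; python3 ovr.py "[[0,0,0],[0,0,0],[0,0,0],[0,0,0],[0,0,0],[0,0,0],[0,0,0],[0,0,0]]"
```

```text
[0.043 0.043 0.043 0.043 0.043 0.043 0.043 0.043] [-0.07448436 -0.00596453  0.31437398]
```

Emit:
apply_moves(deltas=[[0,0,0,0,0,0],[0,0,0,0,0,0],[0,0,0,0,0,0],[0,0,0,0,0,0],[0,0,0,0,0,0],[0,0,0,0,0,0],[0,0,0,0,0,0],[0,0,0,0,0,0]])

```text
time: 17.47
eef_pos: [0.5091, -0.0969, 0.2962]
orientation: [-0.027, 0.973, 0.153, 0.171]
ft_force: [-3.8, 4.1, -2.2]
gripper_width: 0.326
grip_force: 15.0
```

```bash
python3 step.py 3
```

```text
t=17.62 th=[0.0215 0.0222 0.0226] tgt=0.0110 wid=6.2 est th=0.0239 om=0.0208 u=0.0416 um=[0.0414 0.0416 0.0416] cmd=0.0426 p=[1.2177e+01 8.7670e+00 3.8300e-01 1.0000e-02 7.0000e-03 3.0000e-03] cost=9.5 e=[-0.0002  0.0001  0.0001 -0.0001 -0.0002  0.0003] F=[-3.8  4.1 -2.2] gz=[-0.      0.0002 -0.0003]
pred end [ 0.0232 -0.0115] maxom 0.021 u [0.03  0.019 0.019 0.019 0.032 0.036 0.04  0.045]
[[0.0, -0.06, 0.0, 0, 0, 0], [0.0, -0.05, 0.0, 0, 0, 0], [0.0, 0.0, 0.0, 0, 0, 0], [0.0, 0.0, 0.0, 0, 0, 0], [0.0, 0.06, 0.0, 0, 0, 0], [0.0, 0.02, 0.0, 0, 0, 0], [0.0, 0.02, 0.0, 0, 0, 0], [0.0, 0.02, 0.0, 0, 0, 0]]
```

```bash
python3 ovr.py "[[0,-0.08,0],[0,-0.05,0],[0,0,0],[0,0,0],[0,0.06,0],[0,0.02,0],[0,0.01,0],[0,0.01,0]]"
```

```text
[0.025 0.015 0.015 0.015 0.028 0.032 0.034 0.036] [-0.07448057 -0.00506454  0.31437427]
```

Emit:
apply_moves(deltas=[[0,-0.08,0,0,0,0],[0,-0.05,0,0,0,0],[0,0,0,0,0,0],[0,0,0,0,0,0],[0,0.06,0,0,0,0],[0,0.02,0,0,0,0],[0,0.01,0,0,0,0],[0,0.01,0,0,0,0]])

```text
time: 18.28
eef_pos: [0.5087, -0.0956, 0.2963]
orientation: [-0.028, 0.973, 0.153, 0.171]
ft_force: [-2.5, 1.9, -3.5]
gripper_width: 0.326
grip_force: 15.0
```

```bash
python3 step.py 3
```

```text
t=18.43 th=[0.0157 0.0143 0.0128] tgt=0.0110 wid=6.2 est th=0.0102 om=-0.0437 u=0.0326 um=[0.0321 0.0325 0.0326] cmd=0.0362 p=[1.203e+01 8.821e+00 3.770e-01 1.000e-02 5.000e-03 4.000e-03] cost=7.4 e=[-0.     -0.0002  0.0002  0.0006  0.     -0.0005] F=[-2.5  1.9 -3.5] gz=[-0.      0.0006 -0.0002]
pred end [0.0028 0.0082] maxom 0.043 u [0.049 0.062 0.062 0.062 0.049 0.047 0.04  0.036]
[[0.0, 0.06, 0.0, 0, 0, 0], [0.0, 0.06, 0.01, 0, 0, 0], [0.0, 0.0, 0.0, 0, 0, 0], [0.0, 0.0, 0.0, 0, 0, 0], [0.0, -0.06, -0.01, 0, 0, 0], [0.0, -0.01, 0.0, 0, 0, 0], [0.0, -0.03, 0.0, 0, 0, 0], [0.0, -0.02, 0.0, 0, 0, 0]]
```

```bash
python3 ovr.py "[[0,0.06,0],[0,0.06,0.01],[0,0,0],[0,0,0],[0,-0.05,-0.01],[0,-0.01,0],[0,-0.02,0],[0,-0.01,0]]"
```

```text
[0.049 0.062 0.062 0.062 0.051 0.049 0.045 0.043] [-0.07448406 -0.00596453  0.31437335]
```

Emit:
apply_moves(deltas=[[0,0.06,0,0,0,0],[0,0.06,0.01,0,0,0],[0,0,0,0,0,0],[0,0,0,0,0,0],[0,-0.05,-0.01,0,0,0],[0,-0.01,0,0,0,0],[0,-0.02,0,0,0,0],[0,-0.01,0,0,0,0]])

```text
time: 19.1
eef_pos: [0.5094, -0.0976, 0.2965]
orientation: [-0.026, 0.973, 0.152, 0.172]
ft_force: [-0.3, -3.2, -3.8]
gripper_width: 0.328
grip_force: 15.0
```

```bash
python3 step.py 3
```

```text
t=19.25 th=[0.0166 0.0186 0.0206] tgt=0.0111 wid=6.2 est th=0.0235 om=0.0538 u=0.0458 um=[0.0467 0.0461 0.0458] cmd=0.0426 p=[1.2181e+01 8.5300e+00 3.7500e-01 1.0000e-02 4.0000e-03 3.0000e-03] cost=7.2 e=[-0.0001  0.      0.0002 -0.0002 -0.0001  0.0003] F=[-0.3 -3.2 -3.8] gz=[ 0.     -0.0006 -0.    ]
pred end [ 0.0278 -0.022 ] maxom 0.054 u [0.023 0.004 0.004 0.002 0.017 0.023 0.032 0.038]
[[0.0, -0.09, 0.0, 0, 0, 0], [0.0, -0.09, 0.0, 0, 0, 0], [0.0, 0.0, 0.0, 0, 0, 0], [0.0, -0.01, 0.0, 0, 0, 0], [0.0, 0.07, 0.0, 0, 0, 0], [0.0, 0.03, 0.0, 0, 0, 0], [0.0, 0.04, 0.0, 0, 0, 0], [0.0, 0.03, 0.0, 0, 0, 0]]
```

```bash
sed -i "s#u+=(e-hu if e>hu else e+hd if e<-hd else 0)\*d/max(tau,.01)#u+=(e-hu if e>hu else e+hd if e<-hd else 0)*d/max(tau,.01)+np.clip(e,-hd,hu)*d/.5#" ctl.py; sed -i "s/.06,.011,.007\]/.06,.008,.007]/; s/\[-5:\]$/[-8:]/" step.py; python3 step.py 0
```

```text
t=19.25 th=[0.0166 0.0186 0.0206] tgt=0.0111 wid=6.2 est th=0.0232 om=0.0501 u=0.0455 um=[0.0467 0.0461 0.0458] cmd=0.0426 p=[1.0313e+01 7.7900e+00 3.3100e-01 1.0000e-02 7.0000e-03 4.0000e-03] cost=15.9 e=[-0.0003  0.      0.0004 -0.0001 -0.0001  0.0002] F=[-1.4 -3.4 -3. ] gz=[ 0.0001 -0.0004 -0.    ]
pred end [ 0.0269 -0.0216] maxom 0.05 u [0.023 0.006 0.004 0.004 0.021 0.028 0.036 0.043]
[[0.0, -0.09, 0.0, 0, 0, 0], [0.0, -0.08, 0.0, 0, 0, 0], [0.0, -0.01, 0.0, 0, 0, 0], [0.0, 0.0, 0.0, 0, 0, 0], [0.0, 0.08, 0.0, 0, 0, 0], [0.0, 0.03, 0.0, 0, 0, 0], [0.0, 0.04, 0.0, 0, 0, 0], [0.0, 0.03, 0.0, 0, 0, 0]]
```

Emit:
apply_moves(deltas=[[0.0,-0.09,0.0,0,0,0],[0.0,-0.08,0.0,0,0,0],[0.0,-0.01,0.0,0,0,0],[0.0,0.0,0.0,0,0,0],[0.0,0.08,0.0,0,0,0],[0.0,0.03,0.0,0,0,0],[0.0,0.04,0.0,0,0,0],[0.0,0.03,0.0,0,0,0]])

```text
time: 19.92
eef_pos: [0.509, -0.0958, 0.2969]
orientation: [-0.029, 0.973, 0.153, 0.171]
ft_force: [-6.3, 2.3, 1.9]
gripper_width: 0.327
grip_force: 15.0
```

```bash
python3 step.py 3
```

```text
t=20.07 th=[0.0178 0.0157 0.0139] tgt=0.0111 wid=6.1 est th=0.0118 om=-0.0416 u=0.0363 um=[0.0343 0.0348 0.0349] cmd=0.0426 p=[1.1797e+01 8.3150e+00 3.6900e-01 1.0000e-02 7.0000e-03 4.0000e-03] cost=14.1 e=[ 0.0003 -0.0001 -0.0002 -0.      0.0001 -0.0001] F=[-6.3  2.3  1.9] gz=[0.0002 0.0012 0.0004]
pred end [0.0064 0.0127] maxom 0.041 u [0.053 0.064 0.064 0.064 0.051 0.047 0.043 0.038]
[[0.0, 0.05, 0.0, 0, 0, 0], [0.0, 0.05, 0.0, 0, 0, 0], [0.0, 0.0, 0.0, 0, 0, 0], [0.0, 0.0, 0.0, 0, 0, 0], [0.0, -0.06, 0.0, 0, 0, 0], [0.0, -0.02, 0.0, 0, 0, 0], [0.0, -0.02, 0.0, 0, 0, 0], [0.0, -0.02, 0.0, 0, 0, 0]]
```

Responses have been stronger than the plan assumed, so I'll size this correction directly: impulse ≈ 0.0043 rad·s, about 30% below the planner's.

```bash
python3 ovr.py "[[0,0.04,0],[0,0.03,0],[0,0,0],[0,0,0],[0,0,0],[0,-0.06,0],[0,-0.03,0],[0,0,0]]"
```

```text
[0.051 0.058 0.058 0.058 0.058 0.045 0.038 0.038] [-0.07448191 -0.00536454  0.31437521]
```

Emit:
apply_moves(deltas=[[0,0.04,0,0,0,0],[0,0.03,0,0,0,0],[0,0,0,0,0,0],[0,0,0,0,0,0],[0,0,0,0,0,0],[0,-0.06,0,0,0,0],[0,-0.03,0,0,0,0],[0,0,0,0,0,0]])

```text
time: 20.73
eef_pos: [0.5094, -0.0964, 0.2971]
orientation: [-0.027, 0.973, 0.153, 0.172]
ft_force: [-2.2, -0.8, 2.2]
gripper_width: 0.325
grip_force: 15.0
```

```bash
python3 step.py 3
```

```text
t=20.88 th=[-0.0014 -0.0021 -0.0024] tgt=0.0111 wid=6.2 est th=-0.0034 om=-0.0178 u=0.0386 um=[0.0386 0.0385 0.0387] cmd=0.0383 p=[1.2158e+01 8.5890e+00 3.7800e-01 1.0000e-02 6.0000e-03 3.0000e-03] cost=10.5 e=[ 0.0001  0.0001 -0.0002  0.      0.0002 -0.0002] F=[-2.2 -0.8  2.2] gz=[ 0.0004 -0.      0.0005]
pred end [0.0017 0.0217] maxom 0.023 u [0.055 0.064 0.064 0.064 0.051 0.047 0.043 0.038]
[[0.0, 0.08, 0.0, 0, 0, 0], [0.0, 0.04, 0.01, 0, 0, 0], [0.0, 0.0, 0.0, 0, 0, 0], [0.0, 0.0, 0.0, 0, 0, 0], [0.0, -0.06, -0.01, 0, 0, 0], [0.0, -0.02, 0.0, 0, 0, 0], [0.0, -0.02, 0.0, 0, 0, 0], [0.0, -0.02, 0.0, 0, 0, 0]]
```

```bash
python3 ovr.py "[[0,0.08,0],[0,0.03,0],[0,0,0],[0,0,0],[0,-0.05,0],[0,-0.02,0],[0,-0.02,0],[0,-0.01,0]]"
```

```text
[0.055 0.062 0.062 0.062 0.051 0.047 0.043 0.04 ] [-0.07448316 -0.00566454  0.31437534]
```

Emit:
apply_moves(deltas=[[0,0.08,0,0,0,0],[0,0.03,0,0,0,0],[0,0,0,0,0,0],[0,0,0,0,0,0],[0,-0.05,0,0,0,0],[0,-0.02,0,0,0,0],[0,-0.02,0,0,0,0],[0,-0.01,0,0,0,0]])

```text
time: 21.55
eef_pos: [0.5096, -0.0973, 0.2971]
orientation: [-0.026, 0.973, 0.152, 0.172]
ft_force: [-0.2, -2.2, 3.4]
gripper_width: 0.326
grip_force: 15.0
```

```bash
python3 step.py 3
```

```text
t=21.70 th=[0.0034 0.0048 0.006 ] tgt=0.0111 wid=6.1 est th=0.0076 om=0.0295 u=0.0441 um=[0.0452 0.0449 0.0445] cmd=0.0405 p=[1.2069e+01 8.5670e+00 3.7800e-01 1.0000e-02 6.0000e-03 4.0000e-03] cost=10.1 e=[-0.0002  0.0002 -0.     -0.     -0.      0.0001] F=[-0.2 -2.2  3.4] gz=[ 0.0003 -0.0007  0.0005]
pred end [ 0.0123 -0.0066] maxom 0.029 u [0.032 0.025 0.025 0.025 0.036 0.038 0.043 0.045]
[[0.0, -0.04, 0.0, 0, 0, 0], [0.0, -0.03, 0.0, 0, 0, 0], [0.0, 0.0, 0.0, 0, 0, 0], [0.0, 0.0, 0.0, 0, 0, 0], [0.0, 0.05, 0.0, 0, 0, 0], [0.0, 0.01, 0.0, 0, 0, 0], [0.0, 0.02, 0.0, 0, 0, 0], [0.0, 0.01, 0.0, 0, 0, 0]]
```

Emit:
apply_moves(deltas=[[0.0,-0.04,0.0,0,0,0],[0.0,-0.03,0.0,0,0,0],[0.0,0.0,0.0,0,0,0],[0.0,0.0,0.0,0,0,0],[0.0,0.05,0.0,0,0,0],[0.0,0.01,0.0,0,0,0],[0.0,0.02,0.0,0,0,0],[0.0,0.01,0.0,0,0,0]])

```text
time: 22.37
eef_pos: [0.5091, -0.096, 0.2969]
orientation: [-0.029, 0.973, 0.153, 0.171]
ft_force: [-0.4, 0.4, 7.6]
gripper_width: 0.328
grip_force: 15.0
```

```bash
python3 step.py 3
```

```text
t=22.52 th=[0.0085 0.0079 0.0076] tgt=0.0111 wid=6.2 est th=0.0064 om=-0.0176 u=0.0383 um=[0.036  0.0362 0.0361] cmd=0.0448 p=[1.193e+01 8.475e+00 3.700e-01 1.000e-02 7.000e-03 4.000e-03] cost=10.5 e=[ 0.0002 -0.0001 -0.0002  0.0003  0.0001 -0.0004] F=[-0.4  0.4  7.6] gz=[0.0002 0.0012 0.0004]
pred end [0.0079 0.0144] maxom 0.017 u [0.051 0.058 0.058 0.058 0.045 0.043 0.038 0.036]
[[0.0, 0.03, 0.0, 0, 0, 0], [0.0, 0.03, 0.0, 0, 0, 0], [0.0, 0.0, 0.0, 0, 0, 0], [0.0, 0.0, 0.0, 0, 0, 0], [0.0, -0.06, 0.0, 0, 0, 0], [0.0, -0.01, 0.0, 0, 0, 0], [0.0, -0.02, 0.0, 0, 0, 0], [0.0, -0.01, 0.0, 0, 0, 0]]
```

```bash
python3 ovr.py "[[0,0.03,0],[0,0.01,0],[0,0,0],[0,0,0],[0,-0.04,0],[0,-0.02,0],[0,0,0],[0,0,0]]"
```

```text
[0.051 0.053 0.053 0.053 0.045 0.04  0.04  0.04 ] [-0.07448394 -0.00566454  0.31437857]
```

Emit:
apply_moves(deltas=[[0,0.03,0,0,0,0],[0,0.01,0,0,0,0],[0,0,0,0,0,0],[0,0,0,0,0,0],[0,-0.04,0,0,0,0],[0,-0.02,0,0,0,0],[0,0,0,0,0,0],[0,0,0,0,0,0]])

```text
time: 23.18
eef_pos: [0.5091, -0.0963, 0.2969]
orientation: [-0.027, 0.973, 0.152, 0.172]
ft_force: [-0.5, -2.5, 6.9]
gripper_width: 0.328
grip_force: 15.0
```

```bash
python3 step.py 3
```

```text
t=23.33 th=[0.0023 0.0017 0.0012] tgt=0.0111 wid=6.1 est th=0.0012 om=-0.0080 u=0.0379 um=[0.0375 0.0373 0.0376] cmd=0.0405 p=[1.1967e+01 8.4410e+00 3.7200e-01 1.0000e-02 7.0000e-03 4.0000e-03] cost=12.0 e=[ 0.0002  0.0001 -0.0004 -0.0004  0.      0.0003] F=[-0.5 -2.5  6.9] gz=[0.0002 0.0004 0.0004]
pred end [0.0049 0.0135] maxom 0.015 u [0.051 0.058 0.058 0.058 0.045 0.043 0.04  0.036]
[[0.0, 0.05, 0.0, 0, 0, 0], [0.0, 0.03, 0.0, 0, 0, 0], [0.0, 0.0, 0.0, 0, 0, 0], [0.0, 0.0, 0.0, 0, 0, 0], [0.0, -0.06, 0.0, 0, 0, 0], [0.0, -0.01, 0.0, 0, 0, 0], [0.0, -0.01, 0.0, 0, 0, 0], [0.0, -0.02, 0.0, 0, 0, 0]]
```

Emit:
apply_moves(deltas=[[0.0,0.05,0.0,0,0,0],[0.0,0.03,0.0,0,0,0],[0.0,0.0,0.0,0,0,0],[0.0,0.0,0.0,0,0,0],[0.0,-0.06,0.0,0,0,0],[0.0,-0.01,0.0,0,0,0],[0.0,-0.01,0.0,0,0,0],[0.0,-0.02,0.0,0,0,0]])

```text
time: 24.0
eef_pos: [0.5091, -0.096, 0.297]
orientation: [-0.027, 0.973, 0.152, 0.172]
ft_force: [0.1, -3.5, 6.4]
gripper_width: 0.326
grip_force: 15.0
```

```bash
python3 step.py 3
```

```text
t=24.15 th=[-0.0031 -0.0037 -0.0051] tgt=0.0111 wid=6.2 est th=-0.0055 om=-0.0206 u=0.0347 um=[0.0352 0.0348 0.0346] cmd=0.0362 p=[1.2776e+01 8.6620e+00 3.8000e-01 1.0000e-02 8.0000e-03 3.0000e-03] cost=11.8 e=[ 0.      0.0001 -0.0001 -0.0003 -0.0002  0.0005] F=[ 0.1 -3.5  6.4] gz=[0.0002 0.0001 0.0004]
pred end [-0.0012  0.0234] maxom 0.025 u [0.055 0.068 0.068 0.071 0.055 0.051 0.045 0.04 ]
[[0.0, 0.09, 0.0, 0, 0, 0], [0.0, 0.06, 0.01, 0, 0, 0], [0.0, 0.0, 0.0, 0, 0, 0], [0.0, 0.01, 0.0, 0, 0, 0], [0.0, -0.07, -0.01, 0, 0, 0], [0.0, -0.02, 0.0, 0, 0, 0], [0.0, -0.03, 0.0, 0, 0, 0], [0.0, -0.02, 0.0, 0, 0, 0]]
```

```bash
python3 ovr.py "[[0,0.09,0],[0,0.06,0],[0,0,0],[0,0.01,0],[0,-0.07,0],[0,-0.02,0],[0,-0.02,0],[0,-0.02,0]]"
```

```text
[0.055 0.068 0.068 0.071 0.055 0.051 0.047 0.043] [-0.07448532 -0.00596453  0.31437875]
```

Emit:
apply_moves(deltas=[[0,0.09,0,0,0,0],[0,0.06,0,0,0,0],[0,0,0,0,0,0],[0,0.01,0,0,0,0],[0,-0.07,0,0,0,0],[0,-0.02,0,0,0,0],[0,-0.02,0,0,0,0],[0,-0.02,0,0,0,0]])

```text
time: 24.82
eef_pos: [0.5093, -0.0965, 0.2969]
orientation: [-0.027, 0.973, 0.152, 0.172]
ft_force: [0.1, -2.4, 5.5]
gripper_width: 0.327
grip_force: 15.0
```

```bash
python3 step.py 3
```

```text
t=24.97 th=[-0.0108 -0.0114 -0.0123] tgt=0.0111 wid=6.3 est th=-0.0123 om=-0.0122 u=0.0393 um=[0.0395 0.0391 0.039 ] cmd=0.0426 p=[1.3135e+01 8.8620e+00 3.9100e-01 1.0000e-02 8.0000e-03 2.0000e-03] cost=12.4 e=[ 0.0001 -0.0002  0.0001 -0.0006 -0.      0.0005] F=[ 0.1 -2.4  5.5] gz=[0.0002 0.0004 0.0004]
pred end [-0.0012  0.033 ] maxom 0.035 u [0.06  0.073 0.073 0.073 0.055 0.051 0.047 0.04 ]
[[0.0, 0.08, 0.0, 0, 0, 0], [0.0, 0.06, 0.01, 0, 0, 0], [0.0, 0.0, 0.0, 0, 0, 0], [0.0, 0.0, 0.0, 0, 0, 0], [0.0, -0.08, -0.01, 0, 0, 0], [0.0, -0.02, 0.0, 0, 0, 0], [0.0, -0.02, 0.0, 0, 0, 0], [0.0, -0.03, 0.0, 0, 0, 0]]
```

The play has drifted to one side: u reads below the command even after downward moves. I'll let the play be off-centre in the model.

```bash
python3 - <<'E'
import re
s=open('ctl.py').read()
i=s.index("u0=u; e=ci-u;"); j=s.index("\n",i)
s=s[:i]+"u0=u; e=ci-(hu-hd)/2-u; h=max(hu+hd,0)/2; u+=(e-h if e>h else e+h if e<-h else 0)*d/max(tau,.01)+np.clip(e,-h,h)*d/.5"+s[j:]
open('ctl.py','w').write(s)
s=open('step.py').read()
s=s.replace("[.01,.002,.0]","[.01,.0,-.01]").replace(".06,.008,.007]",".06,.008,.002]").replace(".03,.003,.003]",".03,.003,.004]").replace("[-8:]","[-6:]")
open('step.py','w').write(s)
E
python3 step.py 0
```

```text
t=24.97 th=[-0.0108 -0.0114 -0.0123] tgt=0.0111 wid=6.3 est th=-0.0125 om=-0.0149 u=0.0390 um=[0.0395 0.0391 0.039 ] cmd=0.0426 p=[1.355e+01 8.671e+00 3.750e-01 1.100e-02 8.000e-03 1.000e-03] cost=8.7 e=[ 0.     -0.0002  0.0002 -0.0005 -0.      0.0004] F=[ 0.4 -2.1  5.8] gz=[0.0002 0.0005 0.0004]
pred end [-0.0032  0.0296] maxom 0.033 u [0.06  0.075 0.075 0.075 0.06  0.053 0.047 0.04 ]
[[0.0, 0.08, 0.0, 0, 0, 0], [0.0, 0.07, 0.01, 0, 0, 0], [0.0, 0.0, 0.0, 0, 0, 0], [0.0, 0.0, 0.0, 0, 0, 0], [0.0, -0.07, -0.01, 0, 0, 0], [0.0, -0.03, 0.0, 0, 0, 0], [0.0, -0.03, 0.0, 0, 0, 0], [0.0, -0.03, 0.0, 0, 0, 0]]
```

```bash
python3 ovr.py "[[0,0.09,0],[0,0.08,0.01],[0,0,0],[0,0,0],[0,-0.07,-0.01],[0,-0.03,0],[0,-0.03,0],[0,-0.02,0]]"
```

```text
[0.062 0.079 0.079 0.079 0.064 0.058 0.051 0.047] [-0.0744878  -0.00656453  0.31437802]
```

Emit:
apply_moves(deltas=[[0,0.09,0,0,0,0],[0,0.08,0.01,0,0,0],[0,0,0,0,0,0],[0,0,0,0,0,0],[0,-0.07,-0.01,0,0,0],[0,-0.03,0,0,0,0],[0,-0.03,0,0,0,0],[0,-0.02,0,0,0,0]])

```text
time: 25.63
eef_pos: [0.5095, -0.0975, 0.2966]
orientation: [-0.027, 0.973, 0.153, 0.172]
ft_force: [0.5, -3.9, 6.4]
gripper_width: 0.328
grip_force: 15.0
```

```bash
python3 step.py 3
```

```text
t=25.78 th=[-0.0013  0.0005  0.0021] tgt=0.0111 wid=6.2 est th=0.0049 om=0.0472 u=0.0460 um=[0.0466 0.0463 0.0463] cmd=0.0469 p=[1.3429e+01 8.4820e+00 3.6900e-01 1.0000e-02 8.0000e-03 1.0000e-03] cost=9.5 e=[-0.0002  0.      0.0002 -0.0004 -0.0001  0.0005] F=[ 0.5 -3.9  6.4] gz=[0.0002 0.     0.0001]
pred end [ 0.0149 -0.006 ] maxom 0.047 u [0.034 0.021 0.021 0.019 0.03  0.034 0.038 0.043]
[[0.0, -0.06, 0.0, 0, 0, 0], [0.0, -0.06, 0.0, 0, 0, 0], [0.0, 0.0, 0.0, 0, 0, 0], [0.0, -0.01, 0.0, 0, 0, 0], [0.0, 0.05, 0.0, 0, 0, 0], [0.0, 0.02, 0.0, 0, 0, 0], [0.0, 0.02, 0.0, 0, 0, 0], [0.0, 0.02, 0.0, 0, 0, 0]]
```

```bash
python3 ovr.py "[[0,-0.06,0],[0,-0.05,0],[0,0,0],[0,0,0],[0,0.05,0],[0,0.02,0],[0,0.02,0],[0,0.01,0]]"
```

```text
[0.034 0.023 0.023 0.023 0.034 0.038 0.043 0.045] [-0.07448657 -0.00626453  0.31437801]
```

Emit:
apply_moves(deltas=[[0,-0.06,0,0,0,0],[0,-0.05,0,0,0,0],[0,0,0,0,0,0],[0,0,0,0,0,0],[0,0.05,0,0,0,0],[0,0.02,0,0,0,0],[0,0.02,0,0,0,0],[0,0.01,0,0,0,0]])

```text
time: 26.45
eef_pos: [0.5091, -0.096, 0.2968]
orientation: [-0.029, 0.973, 0.153, 0.171]
ft_force: [-0.8, 2.3, 7.0]
gripper_width: 0.323
grip_force: 15.0
```

```bash
python3 step.py 3
```

```text
t=26.60 th=[0.0098 0.0093 0.0088] tgt=0.0111 wid=6.2 est th=0.0083 om=-0.0108 u=0.0365 um=[0.0359 0.036  0.0359] cmd=0.0448 p=[ 1.3068e+01  8.1600e+00  3.5000e-01  1.0000e-02  9.0000e-03 -1.0000e-03] cost=5.2 e=[-0.     -0.0001  0.0002  0.     -0.      0.    ] F=[-0.8  2.3  7. ] gz=[0.0003 0.0012 0.0002]
pred end [0.0099 0.0105] maxom 0.011 u [0.049 0.053 0.053 0.053 0.045 0.043 0.04  0.038]
[[0.0, 0.02, 0.0, 0, 0, 0], [0.0, 0.02, 0.0, 0, 0, 0], [0.0, 0.0, 0.0, 0, 0, 0], [0.0, 0.0, 0.0, 0, 0, 0], [0.0, -0.04, 0.0, 0, 0, 0], [0.0, -0.01, 0.0, 0, 0, 0], [0.0, -0.01, 0.0, 0, 0, 0], [0.0, -0.01, 0.0, 0, 0, 0]]
```

```bash
python3 ovr.py "[[0,0.03,0],[0,0.02,0],[0,0,0],[0,0,0],[0,-0.04,0],[0,-0.01,0],[0,-0.01,0],[0,0,0]]"
```

```text
[0.051 0.055 0.055 0.055 0.047 0.045 0.043 0.043] [-0.07448556 -0.00596453  0.31437899]
```

Emit:
apply_moves(deltas=[[0,0.03,0,0,0,0],[0,0.02,0,0,0,0],[0,0,0,0,0,0],[0,0,0,0,0,0],[0,-0.04,0,0,0,0],[0,-0.01,0,0,0,0],[0,-0.01,0,0,0,0],[0,0,0,0,0,0]])

```text
time: 27.27
eef_pos: [0.5093, -0.0965, 0.2967]
orientation: [-0.028, 0.973, 0.152, 0.172]
ft_force: [1.3, -2.6, 5.4]
gripper_width: 0.327
grip_force: 15.0
```

```bash
python3 step.py 3
```

```text
t=27.42 th=[0.0059 0.0059 0.0057] tgt=0.0112 wid=6.1 est th=0.0061 om=0.0022 u=0.0391 um=[0.0393 0.0394 0.0393] cmd=0.0426 p=[ 1.2505e+01  8.2110e+00  3.5900e-01  1.0000e-02  8.0000e-03 -1.0000e-03] cost=5.4 e=[ 0.0002 -0.     -0.0002 -0.0002 -0.0001  0.0003] F=[ 1.3 -2.6  5.4] gz=[0.0003 0.0005 0.0002]
pred end [0.0096 0.007 ] maxom 0.007 u [0.049 0.049 0.049 0.049 0.043 0.043 0.04  0.04 ]
[[0.0, 0.03, 0.0, 0, 0, 0], [0.0, 0.0, 0.0, 0, 0, 0], [0.0, 0.0, 0.0, 0, 0, 0], [0.0, 0.0, 0.0, 0, 0, 0], [0.0, -0.03, 0.0, 0, 0, 0], [0.0, 0.0, 0.0, 0, 0, 0], [0.0, -0.01, 0.0, 0, 0, 0], [0.0, 0.0, 0.0, 0, 0, 0]]
```

```bash
python3 ovr.py "[[0,0.03,0],[0,0.01,0],[0,0,0],[0,0,0],[0,-0.03,0],[0,-0.01,0],[0,0,0],[0,0,0]]"
```

```text
[0.049 0.051 0.051 0.051 0.045 0.043 0.043 0.043] [-0.07448556 -0.00596453  0.31437899]
```

Emit:
apply_moves(deltas=[[0,0.03,0,0,0,0],[0,0.01,0,0,0,0],[0,0,0,0,0,0],[0,0,0,0,0,0],[0,-0.03,0,0,0,0],[0,-0.01,0,0,0,0],[0,0,0,0,0,0],[0,0,0,0,0,0]])

```text
time: 28.08
eef_pos: [0.5093, -0.0965, 0.2967]
orientation: [-0.028, 0.973, 0.152, 0.172]
ft_force: [-0.2, -1.9, 5.4]
gripper_width: 0.326
grip_force: 15.0
```

```bash
python3 step.py 3
```

```text
t=28.23 th=[0.0053 0.0051 0.0052] tgt=0.0112 wid=6.2 est th=0.0051 om=-0.0019 u=0.0389 um=[0.039 0.039 0.039] cmd=0.0426 p=[ 1.2508e+01  8.2330e+00  3.6100e-01  1.0000e-02  8.0000e-03 -1.0000e-03] cost=5.4 e=[ 0.0001 -0.0001 -0.     -0.0001  0.0001 -0.    ] F=[-0.2 -1.9  5.4] gz=[0.0003 0.0005 0.0002]
pred end [0.0086 0.0095] maxom 0.01 u [0.049 0.053 0.053 0.053 0.045 0.043 0.043 0.04 ]
[[0.0, 0.03, 0.0, 0, 0, 0], [0.0, 0.02, 0.0, 0, 0, 0], [0.0, 0.0, 0.0, 0, 0, 0], [0.0, 0.0, 0.0, 0, 0, 0], [0.0, -0.04, 0.0, 0, 0, 0], [0.0, -0.01, 0.0, 0, 0, 0], [0.0, 0.0, 0.0, 0, 0, 0], [0.0, -0.01, 0.0, 0, 0, 0]]
```

Very steady now (0.0052, ω≈0). I'll apply the plan with a slightly longer push.

```bash
python3 ovr.py "[[0,0.04,0],[0,0.01,0],[0,0,0],[0,0,0],[0,-0.03,0],[0,-0.01,0],[0,-0.01,0],[0,0,0]]"
```

```text
[0.051 0.053 0.053 0.053 0.047 0.045 0.043 0.043] [-0.07448556 -0.00596453  0.31437899]
```

Emit:
apply_moves(deltas=[[0,0.04,0,0,0,0],[0,0.01,0,0,0,0],[0,0,0,0,0,0],[0,0,0,0,0,0],[0,-0.03,0,0,0,0],[0,-0.01,0,0,0,0],[0,-0.01,0,0,0,0],[0,0,0,0,0,0]])

```text
time: 28.9
eef_pos: [0.5093, -0.0965, 0.2967]
orientation: [-0.028, 0.973, 0.152, 0.172]
ft_force: [-0.0, -1.9, 5.6]
gripper_width: 0.326
grip_force: 15.0
```

```bash
python3 step.py 3
```

```text
t=29.05 th=[0.0056 0.0057 0.0055] tgt=0.0112 wid=6.2 est th=0.0058 om=0.0014 u=0.0391 um=[0.0393 0.0393 0.0393] cmd=0.0426 p=[ 1.2402e+01  8.2380e+00  3.6400e-01  1.0000e-02  8.0000e-03 -2.0000e-03] cost=5.5 e=[ 0.0001  0.0001 -0.0002 -0.0002 -0.0001  0.0002] F=[-0.  -1.9  5.6] gz=[0.0002 0.0005 0.0002]
pred end [0.0091 0.0061] maxom 0.007 u [0.049 0.051 0.051 0.051 0.043 0.043 0.043 0.04 ]
[[0.0, 0.03, 0.0, 0, 0, 0], [0.0, 0.01, 0.0, 0, 0, 0], [0.0, 0.0, 0.0, 0, 0, 0], [0.0, 0.0, 0.0, 0, 0, 0], [0.0, -0.04, 0.0, 0, 0, 0], [0.0, 0.0, 0.0, 0, 0, 0], [0.0, 0.0, 0.0, 0, 0, 0], [0.0, -0.01, 0.0, 0, 0, 0]]
```

```bash
python3 ovr.py "[[0,0.04,0],[0,0.02,0],[0,0,0],[0,0,0],[0,-0.04,0],[0,-0.01,0],[0,-0.01,0],[0,0,0]]"
```

```text
[0.051 0.055 0.055 0.055 0.047 0.045 0.043 0.043] [-0.07448556 -0.00596453  0.31437899]
```

Emit:
apply_moves(deltas=[[0,0.04,0,0,0,0],[0,0.02,0,0,0,0],[0,0,0,0,0,0],[0,0,0,0,0,0],[0,-0.04,0,0,0,0],[0,-0.01,0,0,0,0],[0,-0.01,0,0,0,0],[0,0,0,0,0,0]])

```text
time: 29.72
eef_pos: [0.5093, -0.0965, 0.2968]
orientation: [-0.028, 0.973, 0.152, 0.172]
ft_force: [0.2, -2.7, 5.6]
gripper_width: 0.322
grip_force: 15.0
```

```bash
python3 step.py 3
```

```text
t=29.87 th=[0.0084 0.0084 0.0083] tgt=0.0112 wid=6.2 est th=0.0092 om=0.0077 u=0.0391 um=[0.0394 0.0393 0.0393] cmd=0.0426 p=[ 1.2174e+01  8.1900e+00  3.6500e-01  1.4000e-02  8.0000e-03 -2.0000e-03] cost=6.2 e=[ 0.0001 -0.0001 -0.0001 -0.0005 -0.      0.0004] F=[ 0.2 -2.7  5.6] gz=[0.0003 0.0005 0.0003]
pred end [ 0.0092 -0.0067] maxom 0.008 u [0.04  0.038 0.038 0.038 0.038 0.038 0.047 0.047]
[[0.0, -0.01, 0.0, 0, 0, 0], [0.0, -0.01, 0.0, 0, 0, 0], [0.0, 0.0, 0.0, 0, 0, 0], [0.0, 0.0, 0.0, 0, 0, 0], [0.0, 0.0, 0.0, 0, 0, 0], [0.0, 0.0, 0.0, 0, 0, 0], [0.0, 0.04, 0.0, 0, 0, 0], [0.0, 0.0, 0.0, 0, 0, 0]]
```

```bash
python3 ovr.py "[[0,0.04,0],[0,0,0],[0,0,0],[0,0,0],[0,-0.03,0],[0,-0.01,0],[0,0,0],[0,0,0]]"
```

```text
[0.051 0.051 0.051 0.051 0.045 0.043 0.043 0.043] [-0.07448556 -0.00596453  0.31437899]
```

Emit:
apply_moves(deltas=[[0,0.04,0,0,0,0],[0,0,0,0,0,0],[0,0,0,0,0,0],[0,0,0,0,0,0],[0,-0.03,0,0,0,0],[0,-0.01,0,0,0,0],[0,0,0,0,0,0],[0,0,0,0,0,0]])

```text
time: 30.53
eef_pos: [0.5093, -0.0965, 0.2967]
orientation: [-0.028, 0.973, 0.152, 0.172]
ft_force: [0.3, -2.4, 6.4]
gripper_width: 0.325
grip_force: 15.0
```

```bash
python3 step.py 3
```

```text
t=30.68 th=[0.0081 0.0082 0.008 ] tgt=0.0112 wid=6.2 est th=0.0082 om=0.0004 u=0.0388 um=[0.0391 0.0391 0.039 ] cmd=0.0426 p=[ 1.2461e+01  7.8100e+00  3.5200e-01  3.7000e-02  8.0000e-03 -2.0000e-03] cost=4.7 e=[ 0.0001  0.     -0.0002 -0.0001 -0.0001  0.0002] F=[ 0.3 -2.4  6.4] gz=[0.0003 0.0005 0.0002]
pred end [0.0103 0.005 ] maxom 0.006 u [0.049 0.049 0.049 0.049 0.049 0.043 0.043 0.04 ]
[[0.0, 0.03, 0.0, 0, 0, 0], [0.0, 0.0, 0.0, 0, 0, 0], [0.0, 0.0, 0.0, 0, 0, 0], [0.0, 0.0, 0.0, 0, 0, 0], [0.0, 0.0, 0.0, 0, 0, 0], [0.0, -0.03, 0.0, 0, 0, 0], [0.0, 0.0, 0.0, 0, 0, 0], [0.0, -0.01, 0.0, 0, 0, 0]]
```

```bash
python3 ovr.py "[[0,0.04,0],[0,0.01,0],[0,0,0],[0,0,0],[0,-0.04,0],[0,-0.01,0],[0,0,0],[0,0,0]]"
```

```text
[0.051 0.053 0.053 0.053 0.045 0.043 0.043 0.043] [-0.07448556 -0.00596453  0.31437899]
```

Emit:
apply_moves(deltas=[[0,0.04,0,0,0,0],[0,0.01,0,0,0,0],[0,0,0,0,0,0],[0,0,0,0,0,0],[0,-0.04,0,0,0,0],[0,-0.01,0,0,0,0],[0,0,0,0,0,0],[0,0,0,0,0,0]])

```text
time: 31.35
eef_pos: [0.5092, -0.0964, 0.2968]
orientation: [-0.028, 0.973, 0.152, 0.172]
ft_force: [0.2, -2.2, 5.9]
gripper_width: 0.334
grip_force: 15.0
```

```bash
python3 step.py 3
```

```text
t=31.50 th=[0.0096 0.0096 0.0096] tgt=0.0112 wid=6.2 est th=0.0097 om=-0.0002 u=0.0387 um=[0.0388 0.0389 0.0388] cmd=0.0426 p=[ 1.1985e+01  9.1980e+00  4.0600e-01  2.6000e-02  8.0000e-03 -3.0000e-03] cost=2.1 e=[ 0.0001 -0.0001 -0.     -0.0001 -0.      0.0001] F=[ 0.2 -2.2  5.9] gz=[0.0003 0.0005 0.0002]
pred end [0.0097 0.0022] maxom 0.003 u [0.047 0.049 0.049 0.049 0.049 0.049 0.049 0.043]
[[0.0, 0.02, 0.0, 0, 0, 0], [0.0, 0.01, 0.0, 0, 0, 0], [0.0, 0.0, 0.0, 0, 0, 0], [0.0, 0.0, 0.0, 0, 0, 0], [0.0, 0.0, 0.0, 0, 0, 0], [0.0, 0.0, 0.0, 0, 0, 0], [0.0, 0.0, 0.0, 0, 0, 0], [0.0, -0.03, 0.0, 0, 0, 0]]
```

```bash
python3 ovr.py "[[0,0.04,0],[0,0,0],[0,0,0],[0,0,0],[0,-0.03,0],[0,-0.01,0],[0,0,0],[0,0,0]]"
```

```text
[0.051 0.051 0.051 0.051 0.045 0.043 0.043 0.043] [-0.07448556 -0.00596453  0.31437899]
```

Emit:
apply_moves(deltas=[[0,0.04,0,0,0,0],[0,0,0,0,0,0],[0,0,0,0,0,0],[0,0,0,0,0,0],[0,-0.03,0,0,0,0],[0,-0.01,0,0,0,0],[0,0,0,0,0,0],[0,0,0,0,0,0]])

```text
time: 32.17
eef_pos: [0.5093, -0.0965, 0.2968]
orientation: [-0.028, 0.973, 0.152, 0.172]
ft_force: [0.0, -1.8, 6.8]
gripper_width: 0.329
grip_force: 15.0
```

```bash
python3 step.py 3
```

```text
t=32.32 th=[0.0105 0.0103 0.0102] tgt=0.0112 wid=6.1 est th=0.0102 om=-0.0021 u=0.0388 um=[0.0391 0.039  0.039 ] cmd=0.0426 p=[ 1.185e+01  9.246e+00  4.080e-01  2.600e-02  8.000e-03 -3.000e-03] cost=2.2 e=[ 0.0001  0.     -0.0001 -0.0001  0.      0.0001] F=[ 0.  -1.8  6.8] gz=[0.0003 0.0005 0.0002]
pred end [0.0102 0.0037] maxom 0.004 u [0.049 0.049 0.049 0.049 0.049 0.049 0.049 0.045]
[[0.0, 0.03, 0.0, 0, 0, 0], [0.0, 0.0, 0.0, 0, 0, 0], [0.0, 0.0, 0.0, 0, 0, 0], [0.0, 0.0, 0.0, 0, 0, 0], [0.0, 0.0, 0.0, 0, 0, 0], [0.0, 0.0, 0.0, 0, 0, 0], [0.0, 0.0, 0.0, 0, 0, 0], [0.0, -0.02, 0.0, 0, 0, 0]]
```

```bash
python3 ovr.py "[[0,0.04,0],[0,0,0],[0,0,0],[0,0,0],[0,-0.03,0],[0,0,0],[0,0,0],[0,0,0]]"
```

```text
[0.051 0.051 0.051 0.051 0.045 0.045 0.045 0.045] [-0.0744868  -0.00626453  0.31437854]
```

Emit:
apply_moves(deltas=[[0,0.04,0,0,0,0],[0,0,0,0,0,0],[0,0,0,0,0,0],[0,0,0,0,0,0],[0,-0.03,0,0,0,0],[0,0,0,0,0,0],[0,0,0,0,0,0],[0,0,0,0,0,0]])

```text
time: 32.98
eef_pos: [0.5093, -0.0966, 0.2967]
orientation: [-0.028, 0.973, 0.152, 0.172]
ft_force: [-0.6, -1.9, 5.9]
gripper_width: 0.327
grip_force: 15.0
```

```bash
cat >> step.py <<'E'
a=sim(p,th,om,u,tn,tn+1,([tn,tn+9],[cmd[1][-1]]*2)); b=sim(p,th,om,ob[-1,3],tn,tn+1,([tn,tn+9],[ob[-1,3]+(p[4]-p[5])/2]*2)); print('hold 1s ->',np.round(a[:3],4),'const u',np.round(b[:3],4))
E
python3 step.py 3
```

```text
t=33.13 th=[0.011  0.0111 0.0111] tgt=0.0112 wid=6.1 est th=0.0113 om=0.0016 u=0.0398 um=[0.0399 0.0399 0.0399] cmd=0.0448 p=[ 1.197e+01  9.249e+00  4.110e-01  2.400e-02  7.000e-03 -3.000e-03] cost=1.5 e=[-0.      0.0001 -0.     -0.0001 -0.      0.0001] F=[-0.6 -1.9  5.9] gz=[0.0003 0.0007 0.0002]
pred end [0.0121 0.0048] maxom 0.005 u [0.045 0.045 0.049 0.049 0.049 0.049 0.049 0.049]
[[0.0, 0.0, 0.0, 0, 0, 0], [0.0, 0.0, 0.0, 0, 0, 0], [0.0, 0.02, 0.0, 0, 0, 0], [0.0, 0.0, 0.0, 0, 0, 0], [0.0, 0.0, 0.0, 0, 0, 0], [0.0, 0.0, 0.0, 0, 0, 0], [0.0, 0.0, 0.0, 0, 0, 0], [0.0, 0.0, 0.0, 0, 0, 0]]
hold 1s -> [ 0.0054 -0.0161  0.0396] const u [ 0.0061 -0.0141  0.0399]
```

The pointer is on the red hand (0.0111 against 0.0112 rad) and at rest. It has stayed within about 0.013 rad since 25.6 s, and the forecast drift over the next second is only about 0.005 rad. I'm handing in now.

```bash
python3 -c "
from rig import *
print(finish_job())"
```

```text
the job is handed in; nothing more can be done
None
```

I handed the job in at about 33 s with the knob still held and the pointer on the red hand: 0.0111 against 0.0112 rad, nearly at rest, and within about 0.013 rad of it for the last 7.5 s.

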